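Clamp a blank on the inclined inspection stage with its drop-in handle pin

TASK

Lay the larger blank flat on the inclined stage against its two dowels, then put the handle pin through the slot in the stage's cover plate, feel for the hole in the sliding jaw hidden beneath and seat the pin fully home. With the pin, push the jaw down the slope until it holds the blank firmly against both dowels, and leave the pin standing in the jaw. Do not disturb the other things on the table.

Things in the scene. Friction and masses are not known exactly. Their poses are not given: they have to be found in the camera images.
- stage: Inclined stage, fixed on the table: grey base plate 216x132 mm on two cheeks carrying a bare aluminium deck that slopes up away from its front at 30 degrees. Origin on the table under the deck's origin, z up, x level in the up-slope direction. Highest part about 155 mm.
- deck: Frame of the sloping deck (212x112 mm). Origin on its face at the centre of the seated blank; x up the slope, y along the level width, z square out of the deck (30 deg from vertical, toward the stage's low front). Two steel dowels, 12 mm thick, 14 mm proud, stand at x -24.7, y +/-24.7 mm. Steel cover plate over the jaw: x 45 to 131, y +/-45 mm, its top at z 30 mm.
- slot (a point): Centre of the slot in the cover plate, at its top face (deck x 88, y 0, z 30 mm). The slot runs along deck x: 58x17 mm, plate 6 mm. Under it a dark sliding jaw 42 mm wide, its top 7 mm below the plate's, with one 16 mm hole right through, 42 mm behind its front face; the hole starts somewhere from deck x 83 to 107 mm. The jaw slides along deck x, stays where left and yields to about 5 N.
- holder: Dark steel block 64x64x34 mm with a foot 88x64x6 mm, fixed, with an upright 17 mm hole in its top in which the handle pin stands. Origin under its centre, z up.
- handle_pin: Handle pin, 96 mm long, 90 g, standing tip down in the holder. Origin at the tip's end, z along the pin to the handle. Steel shank 14 mm thick from 0 to 28 mm, its tip tapered to 9 mm over the last 3 mm; collar 30 mm across from 28 to 34 mm; black round handle 22 mm thick from 34 to 96 mm. Seated fully home, the collar rests on the cover plate.
- large_blank: The larger blank: turned aluminium disc 58 mm across, 10 mm thick, lying flat on the table. Origin at the centre of its underside, z along its axis. Takes its place on the deck with its origin at the deck's origin.
- small_blank: Smaller aluminium blank 50 mm across, 12 mm thick, not wanted here: leave it. Origin under its centre.
- dish: Shallow clear dish 55 mm across, 13 mm high; leave it. Origin under its centre.
- marker: Marker pen lying on the table, 135 mm long, 17 mm thick; leave it. Origin under its middle, y along it.
Mind the look-alikes: they are no part of the job. What is shaped like the large_blank but blue or brown is not meant.

How it is judged:
On the way, in this order (a step that is already met when the one before it is completed fails the run):
1. the larger blank lies flat on the deck between the dowels and the jaw (z of large_blank in the frame of deck below 0.004 m and distance between large_blank and deck below 0.02 m and angle between the z axis of large_blank and the z axis of deck, either way round below 0.1 rad), for 0.2 s.
2. the handle pin is seated in the jaw's hole (z of handle_pin in the frame of deck below 0.006 m and horizontal distance between handle_pin and slot below 0.06 m and angle between the z axis of handle_pin and the z axis of deck, either way round below 0.12 rad), for 0.2 s.
At the end, for the whole second after the job is handed in: The larger blank lies flat on the deck within 3 mm of its place, gripped between jaw and dowels; the pin stands seated in the jaw, within 7 degrees of square and 4 mm of home, 67 to 75 mm up-slope of the blank's place; both at rest and released (z of large_blank in the frame of deck below 0.0025 m and distance between large_blank and deck below 0.003 m and angle between the z axis of large_blank and the z axis of deck, either way round below 0.06 rad and contact force between stage and large_blank above 2 N and z of handle_pin in the frame of deck below 0.006 m and x of handle_pin in the frame of deck between 0.067 and 0.075 m and angle between the z axis of handle_pin and the z axis of deck, either way round below 0.12 rad and linear speed of each of large_blank, handle_pin below 0.01 m/s); the robot touches nothing.
It fails at once if another thing on the table was moved by over 20 mm (distance of any of small_blank, dish, marker from where it was at the start of the episode above 0.02 m).
It also fails if it takes over 72 s, if anything falls off the work surface, if the arm or the gripper's body presses on something with over 40 N, if the wrist force passes 120 N, or if a joint passes its speed limit or range.

ROBOT

A 6-joint arm with a two-finger parallel gripper is mounted at the origin on a cart in front of the work surface, level with it; the furniture and walls round the work are solid. World frame = base frame: x ahead of the robot, y to its left, z up, the work surface at z = 0. Lengths are in m, angles in rad, forces in N, time in s.
With the tool pointing down it reaches from about 0.4 to 0.925 m from the base axis. Payload 12.5 kg.
Tool frame: the origin (TCP) lies on the centre line of the jaws, within the pads' length; the fingertips stand 11 mm ahead of it and the grasp point (between the pads) lies 8 mm behind it; y points along the fingers, x is the direction in which the jaws open and shut, and the axes are right-handed (so a half turn about y gives the same grasp; the last joint's range is limited). The gripper opens to 95 mm and grips with 3 to 60 N. Pads are 20 mm wide; open, the fingers measure 119 mm over their backs; the gripper's body (75 mm by 180 mm) begins 59 mm behind the grasp point.
Start: joints at [-1.336, 0.491, 1.559, -0, 1.092, -0.106], TCP at [0.209, -0.589, 0.226] pointing down, gripper open.
Joint ranges: [-3.1, 3.1], [-0.84, 2.19], [0.05, 2.79], [-1.13, 4.28], [0.06, 2.93], [-2.69, 2.69]. Speed limits (rad/s): [2.22, 2.22, 2.79, 3.14, 3.14, 3.14].

INTERFACE

Orientations are given as [roll, pitch, yaw] about the fixed x, y, z axes, in that order (R = Rz(yaw) Ry(pitch) Rx(roll)).
In Python, from workcell import manip gives the robot as it stands.
- The arm moves only by the shell command python3 -m creep 'ROWS' [FORCE]. ROWS is JSON, a list of rows, each a list of 7 numbers: the gripper command: -1 is shut, 1 is fully open, values between are in proportion, then the shift along the tool's x, y, z in mm, then the turn, a rotation vector about the tool's x, y, z in degrees. In form: [[grip, tx, ty, tz, wx, wy, wz], ...]. A call has exactly 8 rows; each row is the pose to reach, as a shift and turn from the pose commanded when the call began, along the tool's axes at that moment; what a row does not reach only later rows make up. A row lasts 1/12 s, in which the tool goes at most 41.7 mm and 7.16 degrees, less where a joint would pass 70% of its speed; a pose out of reach is approached as far as the arm can. A call with a gripper value outside its range is refused whole. The fingers move at their own pace and stop on an object; FORCE is the grip in N (left out, the last holds). Time passes only in rows, so rows that repeat a pose let the fingers close, or fill a call up. It gives the time, the measured TCP pose, the force and the opening at its end, in the units of the state.
- manip.get_state(): the state, without advancing time (a new reading comes with each control period).
- manip.read_camera(name): name is "scene" or "top" or "wrist"; returns the picture (400x640x3 uint8, red, green, blue); there is no depth.
- manip.camera_model(name): a dict with "vfov" (degrees; the focal length in pixels is half the picture's height over the tangent of half this angle, whatever the lens; pixels are square), "cx", "cy" (the principal point, pixels), "k1" (the pictures are not rectified: a ray, as slopes to the right and down, at radius r is drawn at 1 + k1 r^2 times it, then the intrinsics apply), "cam_to_world" (4x4, takes a point from camera to world coordinates); the wrist camera has in their place "mount" (4x4, takes a point from camera to tool coordinates, whose origin is the TCP and whose axes are the tool frame's). Camera axes: x right, y up, looking along -z (the intrinsics and any distortion apply to the point x, -y, -z); pixel columns grow to the right and rows downward; lengths in m; the calibration is good to about 2 mm. A picture is of the moment at which its call begins: read the wrist's pose just before it. camera_model takes no time and is no camera call.
- manip.sign_off(): hands the job in, once; it reports no verdict.
The state is a dict: "t": time; "q": joint angles; "qvel": joint speeds; "tau": joint torques, N m; "tool_pos": TCP position; "eef_rot": TCP orientation; "wrist_force": force on the tool from outside, world axes, zero at the start; "ft_torque": the same for the moment, N m; "gripper_width": finger opening in m.
Only numpy, scipy, OpenCV 4.12 (cv2) and the standard library are available. Lean on these libraries where they do the work, as an engineer would, in place of code of your own. Each camera call takes 0.05 s, during which the arm holds its last target. There are 200 camera calls.

## Working session

There is one attempt and no reset: what is moved stays moved. The work goes in short steps, Python scripts to look and compute and a shell command to move; the robot and the scene stay as the last step left them, time stands still between calls to the robot, and variables do not carry over. Pictures are saved under pics/ and viewed, about 8 in all and at most 12, crops included, and the job is handed in when it is done.

```bash
mkdir -p pics
cat > h.py <<'E'
import numpy as np, cv2
from workcell import manip
from scipy.spatial.transform import Rotation as R
def snap(n,f):
    im=manip.read_camera(n); cv2.imwrite('pics/'+f,im[:,:,::-1]); return im
def T_tool(s):
    T=np.eye(4); T[:3,:3]=R.from_euler('xyz',s['eef_rot']).as_matrix(); T[:3,3]=s['tool_pos']; return T
def cam(n,s=None):
    m=manip.camera_model(n)
    M=np.array(m['cam_to_world']) if 'cam_to_world' in m else T_tool(s)@np.array(m['mount'])
    f=200/np.tan(np.radians(m['vfov'])/2)
    return m,M,f
def ray(n,u,v,s=None):
    m,M,f=cam(n,s); d=np.array([(u-m['cx'])/f,(v-m['cy'])/f]); p=d.copy()
    for _ in range(20): p=d/(1+m['k1']*(p@p))
    return M[:3,3], M[:3,:3]@np.array([p[0],-p[1],-1])
def onz(n,u,v,z,s=None):
    o,d=ray(n,u,v,s); return o+d*(z-o[2])/d[2]
def tri(rs):
    A=np.zeros((3,3));b=np.zeros(3)
    for o,d in rs:
        d=d/np.linalg.norm(d);P=np.eye(3)-np.outer(d,d);A+=P;b+=P@o
    x=np.linalg.solve(A,b); return x,[np.linalg.norm(np.cross(x-o,d/np.linalg.norm(d))) for o,d in rs]
def proj(n,X,s=None):
    m,M,f=cam(n,s); p=np.linalg.inv(M)@np.r_[X,1]; a=np.array([p[0],-p[1]])/-p[2]; a=a*(1+m['k1']*(a@a)); return a*f+[m['cx'],m['cy']]
E
python3 - <<'E'
from h import *
print(manip.get_state())
for n in('scene','top','wrist'):
    snap(n,n+'0.png'); print(n,manip.camera_model(n))
E
```

```text
{'t': 0.0, 'q': array([-1.33559933e+00,  4.91522046e-01,  1.55943532e+00,  2.52866948e-05,
        1.09169657e+00, -1.05569416e-01]), 'qvel': array([ 0.00067522,  0.00046495,  0.00073568, -0.00163007, -0.00064622,
        0.00111541]), 'tau': array([-3.15001897e-03, -6.12652874e+01, -2.58179730e+01,  6.90667494e-02,
        4.82817425e-02, -1.76949629e-04]), 'tool_pos': array([ 0.20887333, -0.58882624,  0.22508991]), 'eef_rot': array([-1.57066219e+00,  1.05300531e-03, -1.23004151e+00]), 'wrist_force': array([0.21694655, 0.27006536, 0.00381483]), 'ft_torque': array([-0.02877746, -0.00358879,  0.03088989]), 'gripper_width': 0.09497384590067837}
scene {'vfov': 45.963920286126694, 'cx': 317.9963684213531, 'cy': 195.26365595760393, 'k1': -0.06928366828265378, 'cam_to_world': array([[-0.55071331,  0.63419289, -0.54269165, -0.17956111],
       [-0.83468975, -0.41623944,  0.36060747,  0.48208505],
       [ 0.00280502,  0.65157049,  0.75858291,  1.10332389],
       [ 0.        ,  0.        ,  0.        ,  1.        ]])}
top {'vfov': 42.396813576186446, 'cx': 326.52440110497224, 'cy': 199.39563714317833, 'k1': -0.11194022357911693, 'cam_to_world': array([[-0.03021646,  0.98814714, -0.15050648,  0.28134368],
       [-0.99951275, -0.03104975, -0.00318914, -0.01616721],
       [-0.00782453,  0.15033678,  0.98860388,  1.79254426],
       [ 0.        ,  0.        ,  0.        ,  1.        ]])}
wrist {'vfov': 66.56769818464639, 'cx': 316.3873634817766, 'cy': 202.102785323032, 'k1': -0.05126268212307256, 'mount': array([[ 9.99999955e-01,  1.43372440e-04,  2.64566033e-04,
        -1.43294590e-03],
       [ 2.21490158e-04,  2.44459778e-01, -9.69659408e-01,
        -1.59553222e-01],
       [-2.03698189e-04,  9.69659423e-01,  2.44459736e-01,
         6.85731836e-02],
       [ 0.00000000e+00,  0.00000000e+00,  0.00000000e+00,
         1.00000000e+00]])}
```

View pics/top0.png

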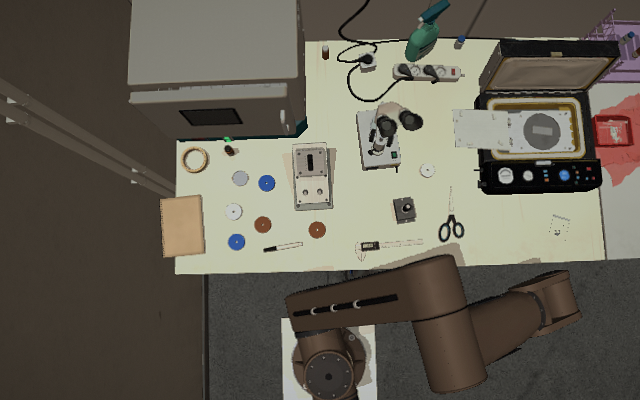

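View pics/scene0.png

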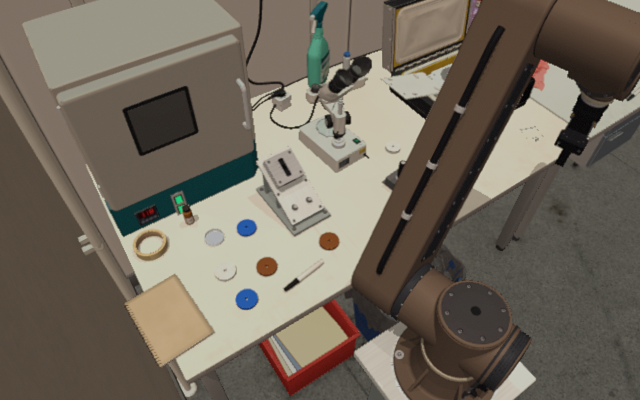

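Top view: stage at (312,176) with its low front toward the robot, and the pin in its holder at (404,209). The pale round things are (234,211), (240,178) and (427,170). Blue (266,183), (236,241) and brown (263,224), (317,229) are decoys. Next I measure their sizes.

Run:
```python
from h import *
im=cv2.imread('pics/top0.png')
for (u,v) in [(234,211),(240,178),(427,170),(266,183),(263,224)]:
    c=im[v-14:v+15,u-14:u+15].astype(float)
    bg=np.median(im[v-14:v+15,u-14:u+15].reshape(-1,3),0)
    d=np.linalg.norm(c-np.array(bg),axis=2)
    print((u,v),bg,im[v,u+3])
    m=(d>22).astype(np.uint8)
    cs,_=cv2.findContours(m,cv2.RETR_EXTERNAL,cv2.CHAIN_APPROX_NONE)
    k=max(cs,key=cv2.contourArea);(x,y),r=cv2.minEnclosingCircle(k)
    a=onz('top',u-14+x,v-14+y,.01);b=onz('top',u-14+x+r+.5,v-14+y,.01)
    print(a,'diam mm',2e3*np.linalg.norm(a-b), 'area diam', 2e3*np.sqrt(cv2.contourArea(k)/np.pi)*np.linalg.norm(a-b)/(r+.5))
A=cv2.resize(im[135:265,210:450],None,fx=3.3,fy=3.3,interpolation=cv2.INTER_CUBIC)
cv2.imwrite('pics/topc.png',A)
for u,v in [(312,176),(404,209)]: print(onz('top',u,v,.05))
```

```text
(234, 211) [172. 196. 193.] [196 198 194]
[0.51979392 0.31382059 0.01      ] diam mm 65.17507060764719 area diam 31.34726841099061
(240, 178) [174. 196. 193.] [161 160 156]
[0.6406609  0.29460093 0.01      ] diam mm 64.60599979115504 area diam 55.80857912443398
(427, 170) [168. 196. 192.] [184 197 193]
[ 0.64588486 -0.36593297  0.01      ] diam mm 57.18225407160725 area diam 19.918420622344573
(266, 183) [174. 196. 193.] [153  82  46]
[0.61829432 0.19992902 0.01      ] diam mm 65.45714832588739 area diam 58.406878699591964
(263, 224) [174. 196. 193.] [ 46  71 116]
[0.47239071 0.21575184 0.01      ] diam mm 65.62805513208102 area diam 58.8109871053046
[0.6296597  0.03698671 0.05      ]
[ 0.50518243 -0.27386096  0.05      ]
```

View pics/topc.png

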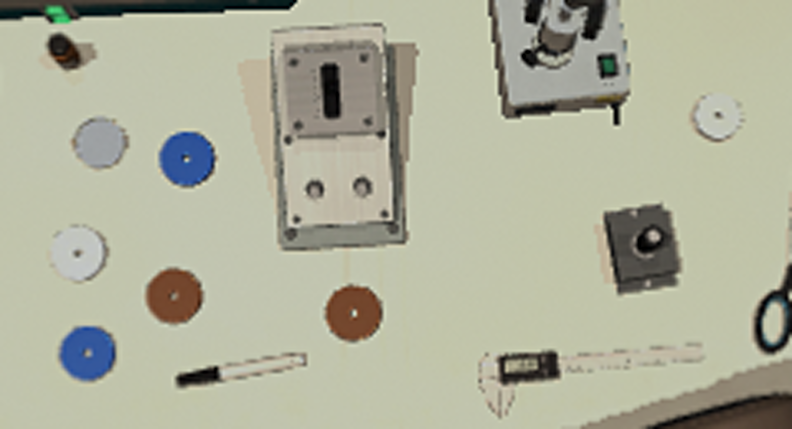

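The larger blank is (234,211), the same size as the blue discs. (427,170) is visibly smaller, so it is the small blank, and the grey (240,178) is the dish. First I go above the stage for a wrist view, on the way to the blank.

```bash
cat >> h.py <<'E'
def go(pos,yaw=None,Rt=None):
    "print shift(mm)/turn(deg) in tool axes to target"
    s=manip.get_state(); T=T_tool(s); Rw=T[:3,:3]
    if Rt is None: Rt=R.from_euler('xyz',[-np.pi/2,0,np.radians(yaw)]).as_matrix()
    print('t',round(s['t'],2),'pos',np.round(s['tool_pos'],4),'F',np.round(s['wrist_force'],1),'w',round(s['gripper_width'],4),'q',np.round(s['q'],2))
    print('shift',np.round(1e3*Rw.T@(np.array(pos)-T[:3,3]),1),'turn',np.round(np.degrees(R.from_matrix(Rw.T@Rt).as_rotvec()),2))
E
python3 -m creep '[[1,-451,-195,490,0,19.5,0],[1,-451,-195,490,0,19.5,0],[1,-451,-195,490,0,19.5,0],[1,-451,-195,490,0,19.5,0],[1,-451,-195,490,0,19.5,0],[1,-451,-195,490,0,19.5,0],[1,-451,-195,490,0,19.5,0],[1,-451,-195,490,0,19.5,0]]'
python3 -c "
from h import *
go([.52,0.03,.42],-90)"
```

```text
t: 0.82
tool_pos: [0.3587, -0.3043, 0.3198]
eef_rot: [-1.571, -0.0, -1.571]
wrist_force: [1.5, 0.5, 0.6]
gripper_width: 0.0951
t 0.82 pos [ 0.3587 -0.3043  0.3198] F [1.5 0.5 0.6] w 0.0951 q [-0.84  0.17  1.78 -0.    1.19  0.73]
shift [-334.3 -100.2  161.3] turn [-0.    0.01  0.  ]
```

```bash
python3 -m creep '[[1,-334,-100,161,0,0,0],[1,-334,-100,161,0,0,0],[1,-334,-100,161,0,0,0],[1,-334,-100,161,0,0,0],[1,-334,-100,161,0,0,0],[1,-334,-100,161,0,0,0],[1,-334,-100,161,0,0,0],[1,-334,-100,161,0,0,0]]'
python3 -m creep '[[1,-15,-4,7,0,0,0],[1,-15,-4,7,0,0,0],[1,-15,-4,7,0,0,0],[1,-15,-4,7,0,0,0],[1,-15,-4,7,0,0,0],[1,-15,-4,7,0,0,0],[1,-15,-4,7,0,0,0],[1,-15,-4,7,0,0,0]]'
python3 - <<'E'
from h import *
s=manip.get_state(); im=snap('wrist','w1.png'); print(s['tool_pos'],s['eef_rot'])
import pickle; pickle.dump(s,open('s1.pkl','wb'))
t=snap('top','t1.png'); 
sc=cv2.imread('pics/scene0.png')[140:240,250:340]
cv2.imwrite('pics/sc.png',cv2.resize(sc,None,fx=6,fy=6,interpolation=cv2.INTER_CUBIC))
E
```

```text
t: 1.48
tool_pos: [0.4982, -0.0141, 0.4067]
eef_rot: [-1.571, -0.0, -1.57]
wrist_force: [1.4, -0.9, -0.5]
gripper_width: 0.0951
t: 2.15
tool_pos: [0.5048, -0.0018, 0.4101]
eef_rot: [-1.571, -0.0, -1.571]
wrist_force: [-0.8, -0.6, -0.1]
gripper_width: 0.0948
[ 0.5048009  -0.00180638  0.41005202] [-1.57087246e+00 -8.66289774e-05 -1.57139710e+00]
```

View pics/w1.png

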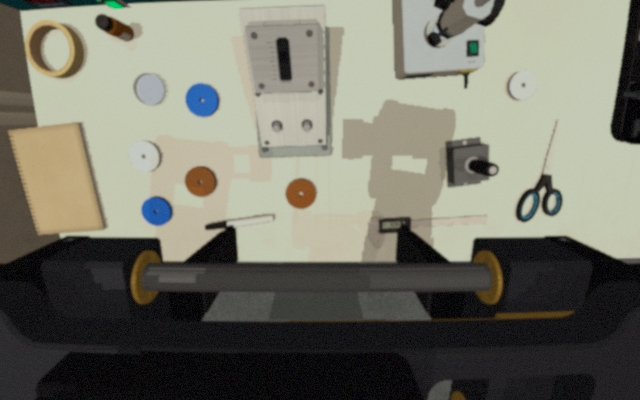

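View pics/sc.png

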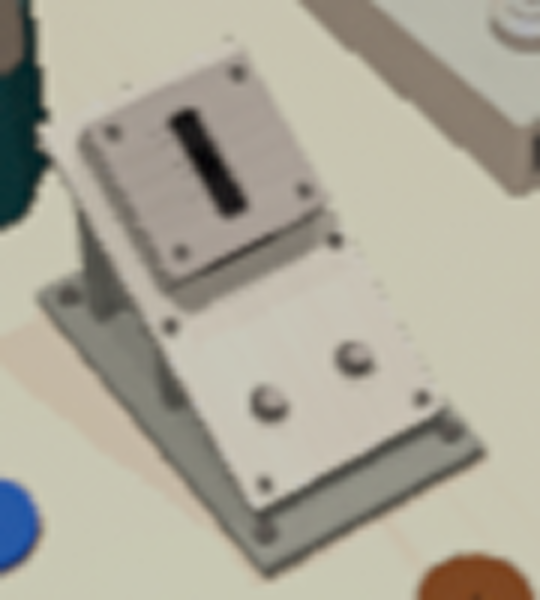

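The wrist view shows the stage: slot near (284,59), dowels (277,126) and (306,125), blank (145,156), holder and pin (470,163). Now I triangulate the slot and dowels across the three views.

Run:
```python
from h import *
import pickle; s=pickle.load(open('s1.pkl','rb'))
def dark(f,x0,y0,x1,y1,th=60):
    im=cv2.imread('pics/'+f).max(2)[y0:y1,x0:x1]; m=(im<th).astype(np.uint8)
    n,l,st,c=cv2.connectedComponentsWithStats(m); i=1+np.argmax(st[1:,4]); p=np.argwhere(l==i)[:,::-1]
    w=cv2.minAreaRect(p.astype(np.float32)); 
    ax=cv2.boxPoints(w)+[x0,y0]; 
    e=sorted([(ax[k]+ax[(k+1)%4])/2 for k in range(4)],key=lambda q:q[1])
    ctr=np.array(w[0])+[x0,y0]; print(f,ctr,w[1],st[i,4]); 
    return ctr,e
a,_=dark('top0.png',300,150,322,176); b,_=dark('scene0.png',275,154,295,180); c,_=dark('w1.png',272,34,296,84)
rs=lambda A,B,C:[ray('top',*A),ray('scene',*B),ray('wrist',*C,s)]
S,e=tri(rs(a,b,c)); print('slot',S,e)
for A,B,C in [((305.5,191.7),(294.7,206.7),(277,126)),((319.7,191.4),(309.2,199.2),(306,125))]:
    x,e=tri(rs(A,B,C)); print('dowel',x,e)
# blank
for n,f,bx in [('top','top0.png',(220,197,248,225)),('wrist','w1.png',(126,138,164,175))]:
    x0,y0,x1,y1=bx; g=cv2.imread('pics/'+f)[y0:y1,x0:x1].astype(int)
    sat=g.max(2)-g.min(2); m=(sat<10).astype(np.uint8); m=cv2.morphologyEx(m,cv2.MORPH_OPEN,np.ones((3,3)))
    p=np.argwhere(m)[:,::-1].astype(np.float32); (x,y),r=cv2.minEnclosingCircle(p); 
    P=onz(n,x+x0,y+y0,.01,s); print(n,x+x0,y+y0,r,m.sum(),P, onz(n,x+x0+r+.5,y+y0,.01,s)-P)
A=cv2.resize(cv2.imread('pics/w1.png')[0:200,100:500],None,fx=2,fy=2,interpolation=cv2.INTER_CUBIC); cv2.imwrite('pics/w1c.png',A)
```

```text
top0.png [309.84137917 162.0965519 ] (15.944732666015625, 4.816637992858887) 78
scene0.png [284.05384636 166.4692297 ] (17.98503303527832, 3.845076322555542) 68
w1.png [283.82408714  58.85813713] (40.731170654296875, 10.8308687210083) 427
slot [0.66020208 0.04169672 0.1316696 ] [np.float64(0.001282415255231537), np.float64(0.00032746781764704736), np.float64(0.001448625383636134)]
dowel [0.57331863 0.06254769 0.05307765] [np.float64(0.0026364268906296736), np.float64(0.0007796715539617816), np.float64(0.0022929718979993537)]
dowel [0.57363501 0.01382011 0.05389767] [np.float64(0.0020420718551841027), np.float64(0.0012880652339820667), np.float64(0.0028409475755932978)]
top 233.20588207244873 211.20588207244873 8.100358963012695 194 [0.52116412 0.31754837 0.01      ] [-0.00092054 -0.03034337  0.        ]
wrist 143.15909004211426 155.79545402526855 15.006882667541504 383 [0.520714   0.32130069 0.01      ] [-0.0002878  -0.02966418  0.        ]
```

View pics/w1c.png

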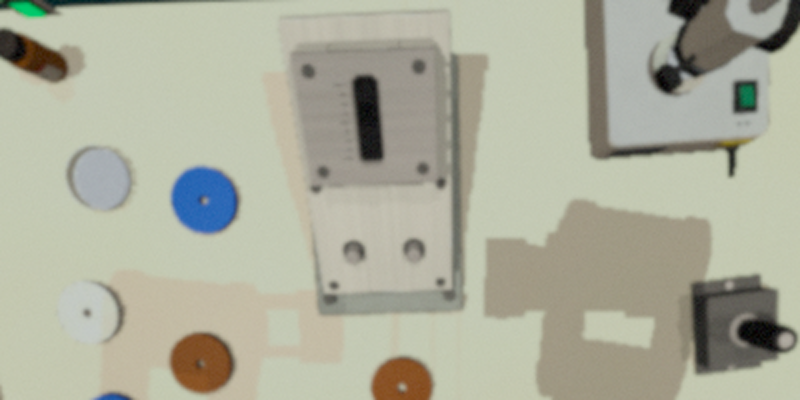

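Run:
```python
from h import *
import pickle; s=pickle.load(open('s1.pkl','rb'))
S=np.array([.6602,.0417,.1317]); yaw=np.radians(2.3); n=np.array([-.5*np.cos(yaw),-.5*np.sin(yaw),.866])
def pl(cam,u,v,off=0):
    o,d=ray(cam,u,v,s); return o+d*((S+off*n-o)@n)/(d@n)
W=lambda a,off=0: pl('wrist',100+a[0]/2,a[1]/2,off)
C=lambda a,off=0: pl('scene',250+a[0]/6,140+a[1]/6,off)
T=lambda a,off=0: pl('top',210+a[0]/3.3,135+a[1]/3.3,off)
def rep(name,f,L,off=0):
    P=[f(a,off) for a in L]; 
    print(name,[np.round(p,4).tolist() for p in P]); return P
# cover screws order: TL,TR,BL,BR
for nm,f,L in [('w',W,[(308,71),(419,67),(323,172),(423,168)]),('s',C,[(112,133),(238,72),(180,252),(304,189)]),('t',T,[(294,62),(363,57),(299,126),(368,121)])]:
    P=rep(nm,f,L); c=sum(P)/4; y=P[0]+P[2]-P[1]-P[3]; x=P[0]+P[1]-P[2]-P[3]
    print(' ctr',np.round(c,4),'yaw from y',np.degrees(np.arctan2(-y[0],y[1])),'from x',np.degrees(np.arctan2(x[1],x[0])),np.linalg.norm(x)/2,np.linalg.norm(y)/2)
for nm,f,L in [('w',W,[(353,252),(413,249.5)]),('s',C,[(268,400),(355,355)]),('t',T,[(315,187),(362,186)])]:
    P=rep(nm,f,L,-.016); y=P[0]-P[1]; print(' mid',(P[0]+P[1])/2,np.degrees(np.arctan2(-y[0],y[1])),np.linalg.norm(y))
# deck lower screws on deck face (-.030)
for nm,f,L in [('w',W,[(316,188),(440,183),(333,286),(440,282)]),('s',C,[(170,326),(335,240),(264,484),(421,398)]),('t',T,[(288,139),(382,134),(296,219),(384,214)])]:
    P=rep(nm,f,L,-.030); c=sum(P)/4; y=P[0]+P[2]-P[1]-P[3]; x=P[0]+P[1]-P[2]-P[3]
    print(' ctr',np.round(c,4),'yaw from y',np.degrees(np.arctan2(-y[0],y[1])),'from x',np.degrees(np.arctan2(x[1],x[0])),np.linalg.norm(x)/2,np.linalg.norm(y)/2)
```

```text
w [[0.6858, 0.0791, 0.1473], [0.6878, 0.0083, 0.1468], [0.628, 0.0774, 0.1139], [0.6304, 0.0065, 0.1137]]
 ctr [0.658  0.0428 0.1304] yaw from y 1.7869939587328971 from x 1.747957924023768 0.0665604611248831 0.07095754316977707
s [[0.6853, 0.0765, 0.147], [0.688, 0.005, 0.1469], [0.6285, 0.0746, 0.1142], [0.6312, 0.0038, 0.1141]]
 ctr [0.6583 0.04   0.1306] yaw from y 2.177458706789898 from x 1.5254316665625294 0.06563864257783472 0.07117450879538292
t [[0.6858, 0.0744, 0.1472], [0.6886, 0.0058, 0.1472], [0.6277, 0.0727, 0.1137], [0.6306, 0.0031, 0.1137]]
 ctr [0.6582 0.039  0.1305] yaw from y 2.3712157585587263 from x 2.2186601531889534 0.06706910745896282 0.06917170186423165
w [[0.5723, 0.0642, 0.063], [0.5741, 0.0156, 0.063]]
 mid [0.57319314 0.03985519 0.06298788] 2.1606297051375645 0.04864320548274704
s [[0.5674, 0.0656, 0.0602], [0.5686, 0.0156, 0.0598]]
 mid [0.56799162 0.04059735 0.06000431] 1.376218301685313 0.05001246625539987
t [[0.5734, 0.0602, 0.0636], [0.5731, 0.0118, 0.0623]]
 mid [0.57325592 0.0360164  0.06293515] -0.32179355360878414 0.04845207083359868
w [[0.6208, 0.0899, 0.0755], [0.6242, -0.006, 0.0752], [0.5434, 0.0866, 0.0307], [0.5466, -0.0067, 0.0304]]
 ctr [0.5837 0.0409 0.0529] yaw from y 1.9813219008401752 from x 1.4478685649472007 0.0895472878625378 0.09467985480434375
s [[0.6212, 0.087, 0.0756], [0.625, -0.0092, 0.0756], [0.5449, 0.0828, 0.0315], [0.5481, -0.0093, 0.0312]]
 ctr [0.5848 0.0379 0.0535] yaw from y 2.1426446497768135 from x 1.6113844760732965 0.08851147332717689 0.09423368452550424
t [[0.6222, 0.0863, 0.0762], [0.6245, -0.0105, 0.0752], [0.5454, 0.0823, 0.0318], [0.5479, -0.0099, 0.0311]]
 ctr [0.585  0.0371 0.0536] yaw from y 1.461058368635904 from x 1.2307280976254622 0.08850674236464821 0.09452196033208647
```

```bash
python3 -m creep '[[1,-321,280,15,0,0,0],[1,-321,280,15,0,0,0],[1,-321,280,15,0,0,0],[1,-321,280,15,0,0,0],[1,-321,280,15,0,0,0],[1,-321,280,15,0,0,0],[1,-321,280,15,0,0,0],[1,-321,280,15,0,0,0]]'
python3 -c "
from h import *
go([.52,0.319,.12],-90)"
```

```text
t: 2.92
tool_pos: [0.5164, 0.2513, 0.1898]
eef_rot: [-1.57, 0.0, -1.57]
wrist_force: [1.1, -0.9, 0.3]
gripper_width: 0.0952
t 2.92 pos [0.5164 0.2513 0.1898] F [ 1.1 -0.9  0.3] w 0.0952 q [ 0.34  0.46  1.73 -0.    0.96  1.91]
shift [-67.7  69.8   3.6] turn [-0.02  0.02 -0.  ]
```

```bash
python3 -m creep '[[1,-65,70,3,0,0,0],[1,-65,70,3,0,0,0],[1,-65,70,3,0,0,0],[1,-65,70,3,0,0,0],[1,-65,70,3,0,0,0],[1,-65,70,3,0,0,0],[1,-65,70,3,0,0,0],[1,-65,70,3,0,0,0]]'
python3 - <<'E'
from h import *
s=manip.get_state(); im=snap('wrist','w2.png'); print(s['tool_pos'])
print('expect px',proj('wrist',[.521,.319,.01],s))
E
```

```text
t: 3.58
tool_pos: [0.5202, 0.314, 0.1226]
eef_rot: [-1.569, 0.001, -1.572]
wrist_force: [0.2, 0.4, -0.4]
gripper_width: 0.095
[0.52023935 0.31397814 0.12263675]
expect px [312.64749719 200.96293405]
```

View pics/w2.png

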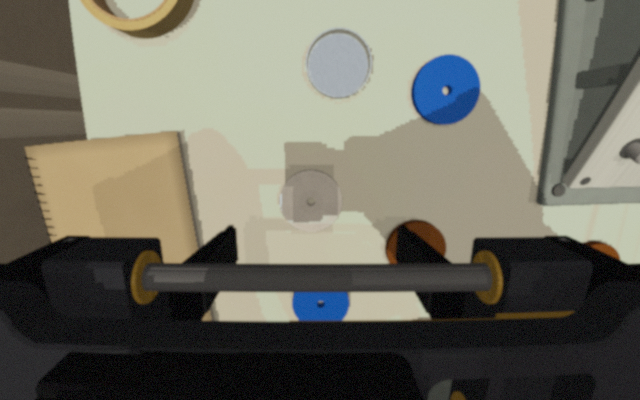

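The blank is centred at (310.5,201), within 2 px of prediction, with the dish at (338,64) and the fingers clear on both sides. I triangulate its height, then descend.

```bash
python3 - <<'E'
from h import *
import pickle; s1=pickle.load(open('s1.pkl','rb')); s=manip.get_state()
print(tri([ray('wrist',143.3,156,s1),ray('wrist',310.5,201,s),ray('top',233.2,211.2)])); print(onz('wrist',310.5,201,.01,s))
E
python3 -m creep '[[1,-6,50,1,0,0,0],[1,-6,80,1,0,0,0],[1,-6,90,1,0,0,0],[1,-6,95,1,0,0,0],[1,-6,100,1,0,0,0],[1,-6,100,1,0,0,0],[1,-6,100,1,0,0,0],[1,-6,100,1,0,0,0]]'
python3 -c "
from h import *
go([.521,0.320,.0135],-90)"
```

```text
(array([0.52090457, 0.31955262, 0.01114659]), [np.float64(0.0008650960492379487), np.float64(0.0015134976599711263), np.float64(0.0021680505649503672)])
[0.52087764 0.32106844 0.01      ]
t: 4.3
tool_pos: [0.5212, 0.321, 0.0226]
eef_rot: [-1.569, 0.001, -1.57]
wrist_force: [0.2, -0.1, 0.7]
gripper_width: 0.0951
t 4.3 pos [0.5212 0.321  0.0226] F [ 0.2 -0.1  0.7] w 0.0951 q [ 0.44  0.73  1.75 -0.    0.66  2.01]
shift [ 1.1  9.1 -0.2] turn [-0.12  0.03 -0.05]
```

```bash
python3 -m creep '[[1,0,5,0,0,0,0],[1,0,9,0,0,0,0],[1,0,9,0,0,0,0],[-1,0,9,0,0,0,0],[-1,0,9,0,0,0,0],[-1,0,9,0,0,0,0],[-1,0,9,0,0,0,0],[-1,0,9,0,0,0,0]]' 25
python3 -m creep '[[-1,0,0,0,0,0,0],[-1,0,0,0,0,0,0],[-1,0,0,0,0,0,0],[-1,0,-30,0,0,0,0],[-1,0,-60,0,0,0,0],[-1,0,-100,0,0,0,0],[-1,0,-140,0,0,0,0],[-1,0,-160,0,0,0,0]]' 25
python3 - <<'E'
from h import *
import pickle
S=np.array([.659,.0408,.131]); D=None
Rd=R.from_euler('ZY',[1.9,-30],degrees=True).as_matrix()  # deck axes cols x,y,z
D=S-Rd@[.088,0,.030]; print('D',D,Rd.round(3).tolist())
pickle.dump((D,Rd),open('deck.pkl','wb'))
s=manip.get_state(); snap('wrist','w3.png')
# tool: y=-zd, x=-yd, z=xd
Rt=np.c_[-Rd[:,1],-Rd[:,2],Rd[:,0]]; print(np.linalg.det(Rt))
# TCP height above deck: was table z tcp
go(D+Rd@[0,0,.09],Rt=Rt)
E
```

```text
t: 4.97
tool_pos: [0.5206, 0.3208, 0.0122]
eef_rot: [-1.571, -0.0, -1.57]
wrist_force: [-0.4, -0.5, 0.2]
gripper_width: 0.0668
t: 5.63
tool_pos: [0.5214, 0.3213, 0.1766]
eef_rot: [-1.566, 0.002, -1.57]
wrist_force: [0.5, 0.7, -0.2]
gripper_width: 0.0572
D [0.59782342 0.03877056 0.06101924] [[0.866, -0.033, -0.5], [0.029, 0.999, -0.017], [0.5, 0.0, 0.866]]
1.0000000000000004
t 5.68 pos [0.5223 0.3218 0.179 ] F [0.5 1.1 2.2] w 0.0573 q [ 0.44  0.52  1.65 -0.    0.97  2.01]
shift [284.7  39.2  30.1] turn [29.55 -1.87  0.29]
```

View pics/w3.png

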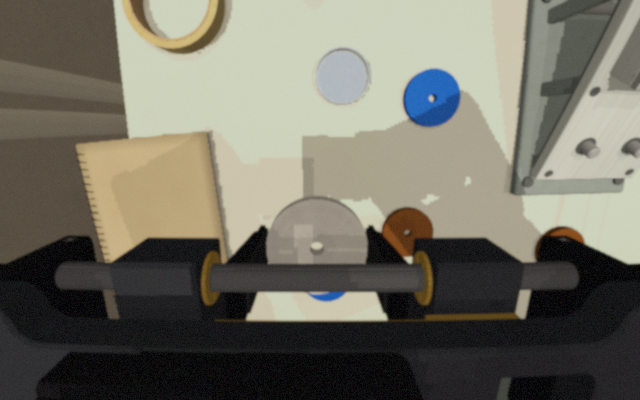

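The blank is held centrally at (317,247), opening 57 mm. Now I go over the deck while tilting 30°.

```bash
python3 -m creep '[[-1,285,-10,30,29.55,-1.9,0.3],[-1,285,-10,30,29.55,-1.9,0.3],[-1,285,-10,30,29.55,-1.9,0.3],[-1,285,-10,30,29.55,-1.9,0.3],[-1,285,-10,30,29.55,-1.9,0.3],[-1,285,-10,30,29.55,-1.9,0.3],[-1,285,-10,30,29.55,-1.9,0.3],[-1,285,-10,30,29.55,-1.9,0.3]]'
cat >> h.py <<'E'
import pickle,os
if os.path.exists('deck.pkl'):
    D,Rd=pickle.load(open('deck.pkl','rb')); Rt=np.c_[-Rd[:,1],-Rd[:,2],Rd[:,0]]
def god(p): go(D+Rd@np.array(p)/1e3,Rt=Rt)
E
python3 -c "
from h import *
god([0,0,90])"
```

```text
t: 6.35
tool_pos: [0.5485, 0.0536, 0.1808]
eef_rot: [-1.059, -0.003, -1.538]
wrist_force: [0.3, 0.5, -2.1]
gripper_width: 0.0574
t 6.35 pos [0.5485 0.0536 0.1808] F [ 0.3  0.5 -2.1] w 0.0574 q [-0.04  0.33  2.12  0.17  0.18  1.34]
shift [ 16.3  38.4 -17.2] turn [0.67 0.08 0.16]
```

```bash
cat > k.py <<'E'
from h import *
from scipy.optimize import least_squares, lsq_linear
s=manip.get_state()
dat=[([-1.3356,.49152,1.55944,0,1.0917],[.20887,-.58883,.22509]),([-.84,.17,1.78,0,1.19],[.3587,-.3043,.3198]),
([.34,.46,1.73,0,.96],[.5164,.2513,.1898]),([.44,.73,1.75,0,.66],[.5212,.321,.0226]),([.44,.52,1.65,0,.97],[.5223,.3218,.179])]
A=[];b=[]
def rows(q):
    a=q[1];c=q[1]+q[2];d=c+q[4]*np.cos(q[3])
    return [[1,0,np.sin(a),np.sin(c),np.cos(c),np.sin(d)],[0,1,np.cos(a),np.cos(c),-np.sin(c),np.cos(d)]]
for q,p in dat+[(s['q'],s['tool_pos'])]:
    r=np.hypot(p[0],p[1]); A+=rows(q); b+=[r,p[2]]
A=np.array(A);b=np.array(b)
x=lsq_linear(A,b,([-.2,.1,.3,.3,-.1,.1],[.3,.6,.8,.8,.1,.5])).x
print(x.round(3),(A@x-b).round(4))
def ik(p,tilt):
    r=np.hypot(p[0],p[1]); tot=np.pi-np.radians(tilt)
    f=lambda v:np.array(rows([0,v[0],v[1],0,tot-v[0]-v[1]]))@x-[r,p[2]]
    v=least_squares(f,[.4,1.8],bounds=([-.84,.05],[2.19,2.79])).x; return v,tot-v.sum()
if __name__=='__main__':
  for nm,p in [('now',[0,0,120]),('ap',[0,0,90]),('place',[0,0,13]),('pinabove',[95,0,95]),('pinseat',[95,0,54]),('pinend',[71,0,54])]:
    P=D+Rd@np.array(p)/1e3
    print(nm,P.round(3),[ (t,ik(P,t)[0].round(2),round(ik(P,t)[1],2)) for t in (30,25,20)])
E
python3 k.py
```

```text
[0.008 0.201 0.582 0.41  0.044 0.26 ] [ 0.001   0.0001  0.0012  0.0017 -0.0017 -0.0016  0.0016  0.001  -0.0021
 -0.001  -0.     -0.    ]
now [0.538 0.037 0.165] [(30, array([0.34, 2.17]), np.float64(0.1)), (25, array([0.35, 2.12]), np.float64(0.24)), (20, array([0.36, 2.06]), np.float64(0.37))]
ap [0.553 0.037 0.139] [(30, array([0.41, 2.16]), np.float64(0.04)), (25, array([0.41, 2.11]), np.float64(0.18)), (20, array([0.42, 2.05]), np.float64(0.32))]
place [0.591 0.039 0.072] [(30, array([0.58, 2.12]), np.float64(-0.08)), (25, array([0.57, 2.07]), np.float64(0.06)), (20, array([0.58, 2.01]), np.float64(0.21))]
pinabove [0.633 0.04  0.191] [(30, array([0.41, 1.93]), np.float64(0.27)), (25, array([0.42, 1.87]), np.float64(0.41)), (20, array([0.44, 1.82]), np.float64(0.54))]
pinseat [0.653 0.041 0.155] [(30, array([0.49, 1.92]), np.float64(0.21)), (25, array([0.5 , 1.86]), np.float64(0.35)), (20, array([0.51, 1.8 ]), np.float64(0.48))]
pinend [0.632 0.04  0.143] [(30, array([0.49, 1.98]), np.float64(0.16)), (25, array([0.49, 1.92]), np.float64(0.29)), (20, array([0.5 , 1.86]), np.float64(0.43))]
```

The kinematic fit shows that at the placing spot a full 30° tilt would run joint 5 below its limit. So I place with 23° tilt, light grip, and let the blank swivel flat on contact. The pin poses are fine at 30°.

```bash
cat >> h.py <<'E'
def god2(p,dt):
    "dt: degrees less tilt than deck normal; p deck mm of TCP"
    go(D+Rd@np.array(p)/1e3,Rt=Rt@R.from_rotvec([-np.radians(dt),0,0]).as_matrix())
E
python3 -c "
from h import *
god2([4,0,60],7)"
```

```text
t 6.35 pos [0.5485 0.0536 0.1808] F [ 0.3  0.5 -2.1] w 0.0574 q [-0.04  0.33  2.12  0.17  0.18  1.34]
shift [ 16.2  68.3 -12.9] turn [-6.33  0.07  0.17]
```

```bash
python3 -m creep '[[-1,4,5,-13,-6.3,0,0.2],[-1,8,30,-13,-6.3,0,0.2],[-1,14,50,-13,-6.3,0,0.2],[-1,14,66,-13,-6.3,0,0.2],[-1,14,66,-13,-6.3,0,0.2],[-1,14,66,-13,-6.3,0,0.2],[-1,14,66,-13,-6.3,0,0.2],[-1,14,66,-13,-6.3,0,0.2]]'
python3 - <<'E'
from h import *
god2([4,0,31],7)
s=manip.get_state(); snap('wrist','w4.png')
T=T_tool(s)
for p in ([0,12.2,0],[0,2.2,0]): print('blank ctr px',proj('wrist',(T@np.r_[np.array(p)/1e3,1])[:3],s))
for p in ([-24.7,24.7,14],[-24.7,-24.7,14],[88,0,30]): print(p,proj('wrist',D+Rd@np.array(p)/1e3,s))
E
```

```text
t: 7.02
tool_pos: [0.5701, 0.0417, 0.118]
eef_rot: [-1.168, -0.0, -1.535]
wrist_force: [0.0, -0.3, -1.2]
gripper_width: 0.0573
t 7.02 pos [0.5701 0.0417 0.118 ] F [ 0.  -0.3 -1.2] w 0.0573 q [-0.06  0.47  2.06  0.18  0.21  1.31]
shift [ 3.9 32.   3.3] turn [-0.09  0.12 -0.05]
blank ctr px [318.86686294 242.40951022]
blank ctr px [319.0076508  248.93654137]
[-24.7, 24.7, 14] [290.49683162 251.29161658]
[-24.7, -24.7, 14] [356.44467961 251.40449617]
[88, 0, 30] [326.06808958  92.29185819]
```

View pics/w4.png

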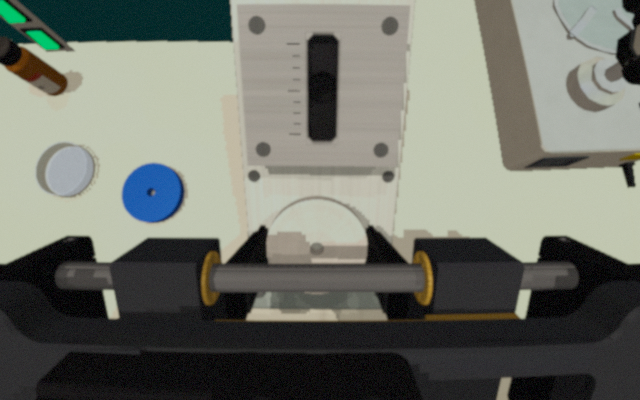

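The slot shows at (322.5,88), about 3 px off prediction, so I nudge the deck estimate by 1.5 mm in x and 1 mm in y. A darker round patch shows in the slot near its centre. Descending.

```bash
python3 - <<'E'
from h import *
D=D+Rd@[.0015,.001,0]; pickle.dump((D,Rd),open('deck.pkl','wb'))
E
python3 -c "
from h import *
god2([4,0,20],7)
# contrast crop of slot
im=cv2.imread('pics/w4.png')[25:150,295:350]; g=im.max(2).astype(float)
print(g[5:125:5,20:36:3].astype(int).tolist())
"
```

```text
t 7.07 pos [0.5702 0.0417 0.1181] F [-0.5 -1.  -0. ] w 0.0575 q [-0.06  0.47  2.06  0.18  0.21  1.31]
shift [ 2.9 42.8  6. ] turn [-0.11  0.13 -0.04]
[[158, 162, 159, 158, 158, 160], [54, 59, 53, 55, 57, 61], [14, 21, 21, 16, 26, 22], [37, 31, 31, 34, 35, 34], [37, 34, 37, 33, 36, 31], [34, 37, 36, 33, 32, 38], [33, 35, 35, 39, 35, 38], [33, 34, 35, 36, 28, 38], [38, 32, 28, 30, 25, 33], [10, 0, 17, 13, 3, 23], [15, 16, 24, 15, 19, 21], [23, 12, 23, 16, 23, 14], [17, 8, 24, 22, 19, 16], [13, 17, 21, 29, 29, 28], [12, 19, 25, 20, 22, 17], [35, 34, 27, 27, 28, 31], [32, 27, 35, 28, 28, 32], [25, 29, 26, 32, 36, 31], [33, 26, 32, 31, 28, 24], [32, 28, 26, 30, 22, 28], [35, 20, 30, 34, 28, 31], [26, 28, 24, 33, 28, 31], [66, 66, 65, 57, 60, 67], [157, 156, 157, 154, 155, 156]]
```

```bash
python3 -m creep '[[-1,3,15,4,0,0,0],[-1,3,30,6,0,0,0],[-1,3,36,6,0,0,0],[-1,3,40,6,0,0,0],[-1,3,42,6,0,0,0],[-1,3,42,6,0,0,0],[-1,3,42,6,0,0,0],[-1,3,42,6,0,0,0]]' 25
python3 - <<'E'
from h import *
god2([3.5,0,15],7)
s=pickle.load(open('s1.pkl','rb'))
E
```

```text
t: 7.73
tool_pos: [0.5923, 0.0393, 0.0813]
eef_rot: [-1.168, -0.0, -1.536]
wrist_force: [0.4, 0.0, -0.4]
gripper_width: 0.057
t 7.73 pos [0.5923 0.0393 0.0813] F [ 0.4  0.  -0.4] w 0.057 q [-0.06  0.56  2.04  0.26  0.15  1.23]
shift [-0.3  5.3  0.3] turn [-0.07  0.11 -0.04]
```

```bash
python3 -m creep '[[-1,0,3,0,0,0,0],[-1,0,4,0,0,0,0],[-1,0,5,0,0,0,0],[-1,0,5,0,0,0,0],[-1,0,6,0,0,0,0],[-1,0,6,0,0,0,0],[-1,0,6,0,0,0,0],[-1,0,6,0,0,0,0]]' 8
python3 -c "
from h import *
god2([3.5,0,13],7)"
```

```text
t: 8.4
tool_pos: [0.5944, 0.0394, 0.0763]
eef_rot: [-1.168, -0.0, -1.536]
wrist_force: [-10.0, -0.6, 15.3]
gripper_width: 0.0576
t 8.4 pos [0.5944 0.0394 0.0763] F [-10.   -0.6  15.3] w 0.0576 q [-0.06  0.57  2.04  0.27  0.14  1.21]
shift [-0.3  1.9  0.5] turn [-0.1   0.11 -0.04]
```

```bash
python3 -m creep '[[-1,0,-1,0,0,0,0],[-1,0,-1,0,0,0,0],[0.6,0,-1,0,0,0,0],[0.6,0,-1,0,0,0,0],[0.6,0,-1,0,0,0,0],[0.6,0,-20,0,0,0,0],[0.6,0,-40,0,0,0,0],[0.6,0,-70,0,0,0,0]]'
python3 - <<'E'
from h import *
s=manip.get_state(); snap('wrist','w5.png'); snap('scene','sc5.png'); print(s['gripper_width'],s['tool_pos'])
print('hole at home expect',proj('wrist',D+Rd@[0,0,.010],s))
a=cv2.imread('pics/w5.png'); b=cv2.resize(cv2.imread('pics/sc5.png')[140:250,240:380],None,fx=4,fy=4,interpolation=cv2.INTER_CUBIC)[:400,:]
cv2.imwrite('pics/c5.png',np.hstack([a[:,150:400],b[:,:540]]))
E
```

```text
t: 9.07
tool_pos: [0.5669, 0.0383, 0.1387]
eef_rot: [-1.172, 0.0, -1.536]
wrist_force: [-0.3, 0.2, 0.0]
gripper_width: 0.0759
0.07588073627416271 [0.56686515 0.03826336 0.13867583]
hole at home expect [317.70576454 215.45832824]
```

View pics/c5.png

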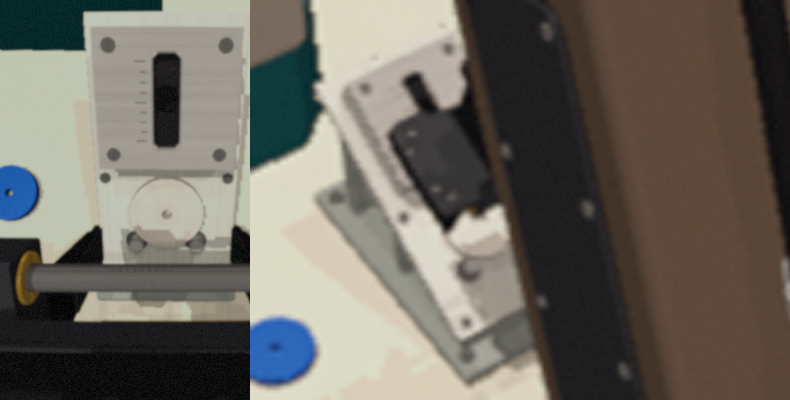

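The blank lies flat at (317,214), within 2 px of its home position, above the dowels at (285,240) and (348,240). The slot and its dark hole are visible. Next: measure the hole and the pin.

Run:
```python
from h import *
s1=pickle.load(open('s1.pkl','rb')); s=manip.get_state()
im=cv2.imread('pics/w5.png').max(2).astype(float)
prof=im[45:155,312:323].mean(1); print([int(x) for x in prof])
def dk(u,v,z):
    o,d=ray('wrist',u,v,s); n=Rd[:,2]; X=o+d*((D+Rd@[0,0,z]-o)@n)/(d@n); return (Rd.T@(X-D)*1e3).round(1)
m=(im[45:155,295:335]<90); ys,xs=np.nonzero(m); print('slot px',xs.min()+295,xs.max()+295,ys.min()+45,ys.max()+45, dk(xs.mean()+295,(ys.min()+ys.max())/2+45,.030))
print('blank',dk(317,214,.010))
h=im[45:155,312:323]
d=np.where(prof<25)[0]+45; print('hole rows',d)
for v in (d.min(),d.max()): print(dk(317,v,.023))
x,e=tri([ray('top',408.2,205.6),ray('wrist',493.5,170,s1)]); print('pintop',x,e)
for z in (.1,.105,.11): print(z,onz('top',408.2,205.6,z),onz('wrist',493.5,170,z,s1))
go([.505,-.274,.2],-90)
```

```text
[156, 156, 157, 159, 156, 148, 132, 106, 69, 35, 22, 18, 19, 19, 22, 24, 31, 33, 32, 34, 33, 32, 33, 32, 34, 35, 34, 34, 34, 33, 33, 30, 31, 30, 32, 32, 32, 30, 33, 28, 23, 24, 15, 17, 18, 19, 16, 20, 17, 19, 18, 19, 17, 17, 17, 18, 18, 17, 21, 22, 20, 23, 24, 21, 20, 19, 17, 24, 29, 26, 29, 28, 28, 29, 28, 27, 29, 28, 27, 27, 27, 29, 27, 28, 28, 30, 28, 30, 29, 28, 29, 29, 29, 28, 29, 28, 27, 27, 30, 30, 38, 64, 96, 123, 138, 149, 155, 159, 161, 161]
slot px 303 330 53 146 [91.8  1.5 30. ]
blank [ 3.   0.6 10. ]
hole rows [ 55  56  57  58  59  60  85  86  87  88  89  90  91  92  93  94  95  96
  97  98  99 100 101 102 103 104 105 106 107 108 109 110 111 112]
[118.9   0.9  23. ]
[83.4  0.8 23. ]
pintop [ 0.50814756 -0.27997037  0.1012928 ] [np.float64(0.0015903420941970527), np.float64(0.0015903420941972175)]
0.1 [ 0.50968346 -0.28105282  0.1       ] [ 0.50668836 -0.27972433  0.1       ]
0.105 [ 0.50900891 -0.28027032  0.105     ] [ 0.50739581 -0.27674911  0.105     ]
0.11 [ 0.50833437 -0.27948781  0.11      ] [ 0.50810325 -0.27377389  0.11      ]
t 9.17 pos [0.5675 0.0384 0.1427] F [-0.4 -0.3 -0.1] w 0.0759 q [-0.07  0.42  2.05  0.15  0.27  1.33]
shift [310.  -81.5 -44.9] turn [-23.28   2.    -0.38]
```

```bash
python3 -m creep '[[0.6,20,-25,-15,-8,0,0],[0.6,50,-50,-35,-16,0,0],[0.6,310,-82,-45,-23.3,0,0],[0.6,310,-82,-45,-23.3,0,0],[0.6,310,-82,-45,-23.3,0,0],[0.6,310,-82,-45,-23.3,0,0],[0.6,310,-82,-45,-23.3,0,0],[0.6,310,-82,-45,-23.3,0,0]]'
python3 - <<'E'
from h import *
s=manip.get_state(); s=dict(s); s['tool_pos']=np.array([.56686515,.03826336,.13867583]); s['eef_rot']=np.array([-1.172,0,-1.536])
def dk(u,v,z):
    o,d=ray('wrist',u,v,s); n=Rd[:,2]; X=o+d*((D+Rd@[0,0,z]-o)@n)/(d@n); return (Rd.T@(X-D)*1e3).round(1)
print('slot',dk(316.5,53,.03),dk(316.5,146,.03),'hole',dk(317,85,.023),dk(317,112,.023),'blank',dk(317,214,.01))
go([.507,-.278,.18],-88)
E
```

```text
t: 9.83
tool_pos: [0.5057, -0.2583, 0.1951]
eef_rot: [-1.575, 0.001, -1.535]
wrist_force: [1.0, 0.1, -0.3]
gripper_width: 0.0759
slot [115.9   1.1  30. ] [59.1  1.1 30. ] hole [97.5  0.8 23. ] [80.5  0.7 23. ] blank [ 1.   0.6 10. ]
t 9.83 pos [ 0.5057 -0.2583  0.1951] F [ 1.   0.1 -0.3] w 0.0759 q [-0.59  0.45  1.73 -0.    0.97  0.95]
shift [19.8 15.   0.7] turn [ 0.27  0.02 -0.04]
```

```bash
python3 -m creep '[[0.6,15,15,0,0,0,0],[0.6,15,15,0,0,0,0],[0.6,15,15,0,0,0,0],[0.6,15,15,0,0,0,0],[0.6,15,15,0,0,0,0],[0.6,15,15,0,0,0,0],[0.6,15,15,0,0,0,0],[0.6,15,15,0,0,0,0]]'
python3 - <<'E'
from h import *
s=manip.get_state(); snap('wrist','w6.png'); print(s['tool_pos'],s['eef_rot']); pickle.dump(s,open('s6.pkl','wb'))
for z in (.006,.034,.102): print(z,proj('wrist',[.507,-.278,z],s))
t=snap('top','t6.png'); sc=snap('scene','sc6.png')
cv2.imwrite('pics/c6.png',np.hstack([cv2.imread('pics/w6.png')[100:400,180:460],cv2.resize(sc[130:230,330:430,::-1],(300,300),interpolation=cv2.INTER_CUBIC)]))
E
```

```text
t: 10.5
tool_pos: [0.5066, -0.2706, 0.181]
eef_rot: [-1.575, -0.0, -1.535]
wrist_force: [-0.9, 0.7, 0.5]
gripper_width: 0.0763
[ 0.50661992 -0.27059122  0.18095402] [-1.57498600e+00 -2.92910826e-04 -1.53467496e+00]
0.006 [324.30493638 187.31034788]
0.034 [325.00079488 192.78853145]
0.102 [327.32284726 211.08785334]
```

View pics/c6.png

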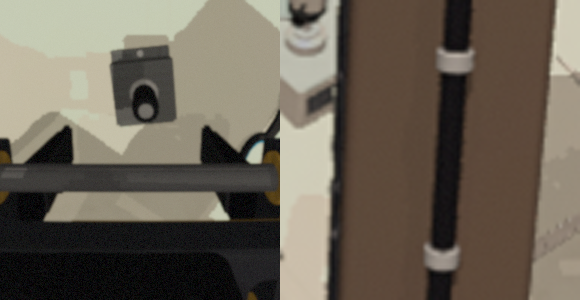

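Pin top at (326,210), collar at (324,192): both within 1.5 px of a pin at (0.507,-0.278), top z 0.102. Descending to grip the handle.

```bash
python3 -m creep '[[0.6,7.5,30,0.5,0.25,0,0],[0.6,7.5,60,0.5,0.25,0,0],[0.6,7.5,90,0.5,0.25,0,0],[0.6,7.5,110,0.5,0.25,0,0],[0.6,7.5,120,0.5,0.25,0,0],[0.6,7.5,125,0.5,0.25,0,0],[0.6,7.5,125,0.5,0.25,0,0],[0.6,7.5,125,0.5,0.25,0,0]]'
python3 -m creep '[[0.6,0,0,0,0,0,0],[-1,0,0,0,0,0,0],[-1,0,0,0,0,0,0],[-1,0,0,0,0,0,0],[-1,0,0,0,0,0,0],[-1,0,0,0,0,0,0],[-1,0,0,0,0,0,0],[-1,0,0,0,0,0,0]]' 60
python3 -c "
from h import *
go([.507,-.278,.055],-88.1)"
```

```text
t: 11.32
tool_pos: [0.507, -0.279, 0.0565]
eef_rot: [-1.57, -0.001, -1.536]
wrist_force: [0.1, 0.8, -0.5]
gripper_width: 0.0761
t: 11.98
tool_pos: [0.5065, -0.2787, 0.0556]
eef_rot: [-1.571, -0.0, -1.536]
wrist_force: [0.5, -0.1, -0.1]
gripper_width: 0.035
t 11.98 pos [ 0.5065 -0.2787  0.0556] F [ 0.5 -0.1 -0.1] w 0.035 q [-0.62  0.65  1.83 -0.    0.67  0.92]
shift [-0.7  0.6  0.5] turn [0.02 0.11 0.  ]
```

```bash
python3 -m creep '[[-1,0,0,0,0,0,0],[-1,0,0,0,0,0,0],[-1,0,0,0,0,0,0],[-1,0,0,0,0,0,0],[-1,0,0,0,0,0,0],[-1,0,0,0,0,0,0],[-1,0,-15,0,0,0,0],[-1,0,-35,0,0,0,0]]' 60
python3 -m creep '[[-1,0,-40,0,0,0,0],[-1,0,-80,0,0,0,0],[-1,0,-120,0,0,0,0],[-1,0,-160,0,0,0,0],[-1,0,-190,0,0,0,0],[-1,0,-190,0,0,0,0],[-1,0,-190,0,0,0,0],[-1,0,-190,0,0,0,0]]' 60
python3 - <<'E'
from h import *
s=manip.get_state(); snap('wrist','w7.png')
print(s['tool_pos'],s['gripper_width'])
god([89,0,49.6+30+40])
E
```

```text
t: 12.65
tool_pos: [0.5058, -0.2782, 0.0896]
eef_rot: [-1.574, 0.002, -1.536]
wrist_force: [-0.4, 0.3, -0.8]
gripper_width: 0.0212
t: 13.32
tool_pos: [0.5061, -0.2784, 0.2795]
eef_rot: [-1.572, 0.001, -1.536]
wrist_force: [-0.2, -0.3, -0.6]
gripper_width: 0.0216
[ 0.50612201 -0.27836085  0.27953503] 0.021601215818951608
t 13.37 pos [ 0.5061 -0.2784  0.279 ] F [-0.4  0.1 -1.4] w 0.0214 q [-0.62  0.37  1.61 -0.    1.16  0.92]
shift [-314.6   69.4  121.6] turn [30.14  0.08 -0.12]
```

View pics/w7.png

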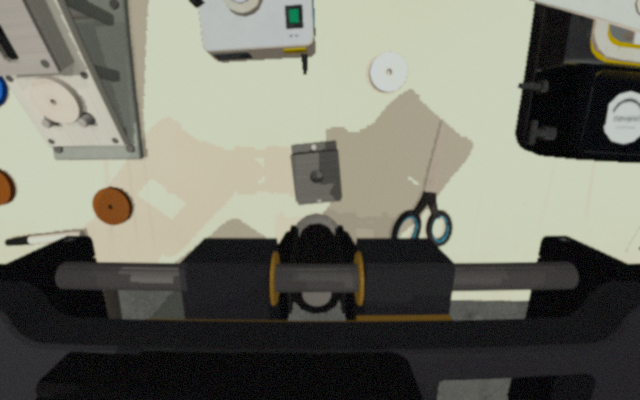

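The pin is lifted cleanly (opening 21.5 mm) and the holder hole is empty at (317,177). Moving over the stage, y first.

```bash
python3 -m creep '[[-1,-315,0,-10,0,0,0],[-1,-315,0,-10,0,0,0],[-1,-315,0,-10,7,0,0],[-1,-315,0,-10,14,0,0],[-1,-315,0,-10,21,0,0],[-1,-315,0,-10,25,0,0],[-1,-315,0,-10,30,0,0],[-1,-315,0,-10,30,0,0]]' 60
python3 -c "
from h import *
god([89,0,49.6+30+25])"
```

```text
t: 14.03
tool_pos: [0.4822, 0.0387, 0.2784]
eef_rot: [-1.047, 0.002, -1.535]
wrist_force: [0.9, -0.4, -0.5]
gripper_width: 0.0211
t 14.03 pos [0.4822 0.0387 0.2784] F [ 0.9 -0.4 -0.5] w 0.0211 q [-0.09  0.07  2.13  0.16  0.42  1.31]
shift [  3.4 141.5  81.8] turn [-0.02  0.09 -0.18]
```

```bash
python3 -m creep '[[-1,3,10,41,0,0,0],[-1,3,30,78,0,0,0],[-1,3,60,82,0,0,0],[-1,3,95,82,0,0,0],[-1,3,125,82,0,0,0],[-1,3,140,82,0,0,0],[-1,3,140,82,0,0,0],[-1,3,140,82,0,0,0]]' 60
python3 - <<'E'
from h import *
god([89,0,49.6+30+2])
s=manip.get_state(); w=snap('wrist','w8.png'); sc=snap('scene','sc8.png')
print([proj('wrist',D+Rd@np.array(p)/1e3,s).round(1) for p in ([117,0,30],[59,0,30],[88,0,30])])
T=T_tool(s); print('tip',proj('wrist',(T@[0,.0496,0,1])[:3],s), Rd.T@((T@[0,.0496,0,1])[:3]-D)*1e3)
cv2.imwrite('pics/c8.png',np.hstack([w[0:400,180:460,::-1],cv2.resize(sc[125:225,250:350,::-1],(400,400),interpolation=cv2.INTER_CUBIC)]))
E
```

```text
t: 14.7
tool_pos: [0.6258, 0.0377, 0.1984]
eef_rot: [-1.051, 0.0, -1.536]
wrist_force: [-1.2, -0.1, -0.9]
gripper_width: 0.0215
t 14.7 pos [0.6258 0.0377 0.1984] F [-1.2 -0.1 -0.9] w 0.0215 q [-0.07  0.39  1.94  0.17  0.3   1.32]
shift [-2.9 23.4 -2.3] turn [ 0.25  0.08 -0.07]
[array([314.6, 181.4]), array([314.7, 250.4]), array([314.7, 217. ])]
tip [318.44283215 223.15991639] [91.19810631 -2.89904775 55.38627743]
```

Twelve pictures viewed, so numbers only from here. I read the slot's edges from the stored picture.

```bash
python3 -m creep '[[-1,-3,0,-2,0.25,0,0],[-1,-3,0,-2,0.25,0,0],[-1,-3,0,-2,0.25,0,0],[-1,-3,0,-2,0.25,0,0],[-1,-3,5,-2,0.25,0,0],[-1,-3,5,-2,0.25,0,0],[-1,-3,5,-2,0.25,0,0],[-1,-3,5,-2,0.25,0,0]]' 60
python3 - <<'E'
from h import *
god([89,0,49.6+30+2])
s=manip.get_state(); w=snap('wrist','w9.png'); g=w.max(2)
print([proj('wrist',D+Rd@np.array(p)/1e3,s).round(1) for p in ([117,0,30],[110,8.5,30],[110,-8.5,30],[59,0,30])])
T=T_tool(s); print('tip',Rd.T@((T@[0,.0496,0,1])[:3]-D)*1e3)
for v in range(166,236,6): print(v,g[v,284:352:2].tolist())
E
```

```text
t: 15.47
tool_pos: [0.6272, 0.0407, 0.1948]
eef_rot: [-1.043, 0.0, -1.536]
wrist_force: [0.3, -0.5, -1.2]
gripper_width: 0.0213
t 15.47 pos [0.6272 0.0407 0.1948] F [ 0.3 -0.5 -1.2] w 0.0213 q [-0.06  0.4   1.94  0.17  0.28  1.32]
shift [-0.  19.6 -2. ] turn [-0.22  0.09 -0.06]
[array([318.4, 182.4]), array([307.4, 191.3]), array([329.4, 191.3]), array([318.2, 252.5])]
tip [9.10948812e+01 2.38413201e-02 5.15683683e+01]
166 [164, 164, 162, 159, 163, 162, 163, 165, 164, 163, 163, 164, 162, 165, 165, 163, 162, 161, 160, 160, 160, 160, 161, 158, 162, 162, 161, 160, 159, 160, 159, 159, 160, 161]
172 [175, 174, 174, 171, 174, 175, 173, 173, 171, 172, 173, 171, 173, 171, 173, 173, 172, 170, 172, 171, 173, 172, 173, 173, 173, 172, 173, 174, 172, 171, 172, 170, 171, 172]
178 [173, 172, 172, 173, 171, 172, 174, 172, 171, 173, 172, 174, 172, 173, 172, 173, 173, 175, 173, 173, 173, 174, 174, 175, 174, 175, 175, 174, 174, 175, 174, 174, 177, 174]
184 [172, 173, 174, 174, 175, 176, 174, 174, 176, 171, 173, 175, 164, 114, 91, 96, 96, 98, 99, 109, 133, 170, 175, 174, 175, 175, 176, 175, 173, 176, 17
[... 629 characters left out ...]
, 175, 174, 175, 175, 176, 176, 175, 177, 176]
214 [168, 171, 165, 170, 166, 170, 159, 156, 156, 168, 160, 105, 73, 93, 112, 135, 142, 132, 116, 99, 78, 67, 135, 168, 172, 172, 172, 171, 173, 172, 175, 173, 172, 174]
220 [177, 174, 176, 173, 163, 160, 161, 155, 156, 162, 171, 171, 172, 172, 172, 175, 173, 174, 174, 177, 176, 174, 169, 163, 149, 164, 177, 176, 179, 177, 177, 177, 179, 178]
226 [172, 172, 169, 136, 64, 69, 120, 147, 173, 175, 170, 143, 79, 34, 30, 26, 18, 20, 27, 39, 75, 112, 153, 174, 168, 157, 138, 80, 62, 114, 157, 173, 178, 177]
232 [146, 94, 51, 23, 12, 28, 42, 88, 104, 36, 19, 33, 21, 20, 20, 23, 22, 21, 25, 23, 19, 29, 25, 44, 110, 134, 48, 25, 22, 30, 30, 63, 112, 156]
```

Slot edges at columns 306–328 (centre 317) and pin collar centre about 317, so they line up within 1 mm. The hole was measured at deck x about 89. Lowering into the slot.

```bash
python3 -m creep '[[-1,0,4,-2,0,0,0],[-1,0,10,-2,0,0,0],[-1,0,15,-2,0,0,0],[-1,0,19,-2,0,0,0],[-1,0,22,-2,0,0,0],[-1,0,25,-2,0,0,0],[-1,0,25,-2,0,0,0],[-1,0,25,-2,0,0,0]]' 60
python3 -c "
from h import *
god([89,0,49.6+2])"
python3 -m creep '[[-1,0,1,0,0,0,0],[-1,0,2,0,0,0,0],[-1,0,3,0,0,0,0],[-1,0,4,0,0,0,0],[-1,0,5,0,0,0,0],[-1,0,6,0,0,0,0],[-1,0,6,0,0,0,0],[-1,0,6,0,0,0,0]]' 60
python3 -c "
from h import *
god([89,0,49.6+2])"
```

```text
t: 16.18
tool_pos: [0.6381, 0.0411, 0.1722]
eef_rot: [-1.043, 0.0, -1.536]
wrist_force: [0.4, 0.4, -0.9]
gripper_width: 0.0213
t 16.18 pos [0.6381 0.0411 0.1722] F [ 0.4  0.4 -0.9] w 0.0213 q [-0.06  0.45  1.94  0.2   0.24  1.29]
shift [ 0.  24.5 -0.1] turn [-0.22  0.1  -0.06]
t: 16.85
tool_pos: [0.6407, 0.0412, 0.1667]
eef_rot: [-1.044, 0.0, -1.536]
wrist_force: [-2.3, -1.7, -2.2]
gripper_width: 0.0217
t 16.85 pos [0.6407 0.0412 0.1667] F [-2.3 -1.7 -2.2] w 0.0217 q [-0.06  0.46  1.94  0.21  0.23  1.29]
shift [ 0.1 18.5  0.4] turn [-0.16  0.09 -0.06]
```

Tip about 20.5 mm above the deck, below the jaw's top, with only about 3.5 N: the tip is in the hole. Continuing in small steps.

```bash
python3 -m creep '[[-1,0,1,0,0,0,0],[-1,0,2,0,0,0,0],[-1,0,3,0,0,0,0],[-1,0,4,0,0,0,0],[-1,0,5,0,0,0,0],[-1,0,6,0,0,0,0],[-1,0,6,0,0,0,0],[-1,0,6,0,0,0,0]]' 60
python3 -c "
from h import *
god([89,0,49.6+2]); print('F deck',Rd.T@manip.get_state()['wrist_force'])"
```

```text
t: 17.52
tool_pos: [0.6436, 0.0413, 0.1616]
eef_rot: [-1.044, 0.0, -1.536]
wrist_force: [-4.6, -1.4, -3.1]
gripper_width: 0.0214
t 17.52 pos [0.6436 0.0413 0.1616] F [-4.6 -1.4 -3.1] w 0.0214 q [-0.06  0.47  1.93  0.22  0.22  1.28]
shift [ 0.  12.5  0.5] turn [-0.16  0.09 -0.06]
F deck [-5.62517866 -1.20677011 -0.36054078]
```

```bash
python3 -m creep '[[-1,0.4,0,-1,0,0,0],[-1,0.4,2,-1.2,0,0,0],[-1,0.4,4,-1.2,0,0,0],[-1,0.4,6,-1.2,0,0,0],[-1,0.4,8,-1.2,0,0,0],[-1,0.4,9,-1.2,0,0,0],[-1,0.4,9,-1.2,0,0,0],[-1,0.4,9,-1.2,0,0,0]]' 60
python3 -c "
from h import *
god([88,0,49.6+2]); print('F deck',Rd.T@manip.get_state()['wrist_force'])"
```

```text
t: 18.18
tool_pos: [0.6479, 0.041, 0.1537]
eef_rot: [-1.043, -0.0, -1.536]
wrist_force: [-0.5, 0.1, -2.2]
gripper_width: 0.0216
t 18.18 pos [0.6479 0.041  0.1537] F [-0.5  0.1 -2.2] w 0.0216 q [-0.06  0.49  1.93  0.23  0.2   1.26]
shift [-0.4  3.6 -0.2] turn [-0.26  0.09 -0.05]
F deck [-1.51869723  0.13459535 -1.66029861]
```

Free again. Last few millimetres until the collar lands on the plate.

```bash
python3 -m creep '[[-1,0,1,0,0,0,0],[-1,0,2,0,0,0,0],[-1,0,2.5,0,0,0,0],[-1,0,3,0,0,0,0],[-1,0,3.5,0,0,0,0],[-1,0,4,0,0,0,0],[-1,0,4,0,0,0,0],[-1,0,4,0,0,0,0]]' 60
python3 -c "
from h import *
god([88,0,49.6+2]); print('F deck',Rd.T@manip.get_state()['wrist_force'])"
```

```text
t: 18.85
tool_pos: [0.6485, 0.0411, 0.1529]
eef_rot: [-1.041, 0.0, -1.535]
wrist_force: [-29.5, -3.9, 33.6]
gripper_width: 0.0216
t 18.85 pos [0.6485 0.0411 0.1529] F [-29.5  -3.9  33.6] w 0.0216 q [-0.06  0.49  1.93  0.24  0.2   1.26]
shift [-0.3  2.6 -0.3] turn [-0.33  0.11 -0.06]
F deck [-8.86458885 -2.87943003 43.96818941]
```

The collar is down on the plate (44 N). The tip reads 4.6 mm against 2 mm nominal, which is consistent with a 2–3 mm height error of the deck estimate. I ease the pressure, then push down-slope.

```bash
python3 -m creep '[[-1,0,-1.8,0,0,0,0],[-1,0,-1.8,0,0,0,0],[-1,0,-1.8,-2,0,0,0],[-1,0,-1.8,-4,0,0,0],[-1,0,-1.8,-6,0,0,0],[-1,0,-1.8,-8,0,0,0],[-1,0,-1.8,-8,0,0,0],[-1,0,-1.8,-8,0,0,0]]' 60
python3 -c "
from h import *
god([71,0,49.6+2]); print('F deck',Rd.T@manip.get_state()['wrist_force'])"
```

```text
t: 19.52
tool_pos: [0.6449, 0.0406, 0.151]
eef_rot: [-1.034, -0.001, -1.536]
wrist_force: [1.4, 0.7, 12.9]
gripper_width: 0.0212
t 19.52 pos [0.6449 0.0406 0.151 ] F [ 1.4  0.7 12.9] w 0.0212 q [-0.06  0.49  1.95  0.26  0.18  1.23]
shift [ -0.8   2.6 -13.3] turn [-0.78  0.11  0.03]
F deck [ 7.72957072  0.66091939 10.46166352]
```

```bash
python3 -m creep '[[-1,0,0,-1,0,0,0],[-1,0,0,-2,0,0,0],[-1,0,0,-2,0,0,0],[-1,0,0,-2,0,0,0],[-1,0,0,-2,0,0,0],[-1,0,0,-2,0,0,0],[-1,0,0,-2,0,0,0],[-1,0,0,-2,0,0,0]]' 60
python3 -c "
from h import *
god([71,0,49.6+2]); print('F deck',Rd.T@manip.get_state()['wrist_force'], manip.get_state()['ft_torque'])"
```

```text
t: 20.18
tool_pos: [0.6435, 0.0405, 0.1503]
eef_rot: [-1.033, -0.002, -1.536]
wrist_force: [3.5, 3.2, 12.9]
gripper_width: 0.0212
t 20.18 pos [0.6435 0.0405 0.1503] F [ 3.5  3.2 12.9] w 0.0212 q [-0.06  0.49  1.95  0.27  0.17  1.22]
shift [ -0.8   2.7 -11.7] turn [-0.83  0.11  0.04]
F deck [9.54367399 3.05629254 9.37743863] [ 0.3428845  -1.66912728  0.21421389]
```

```bash
python3 -m creep '[[-1,0,0,-1,0,0,0],[-1,0,0,-2.5,0,0,0],[-1,0,0,-4,0,0,0],[-1,0,0,-5.5,0,0,0],[-1,0,0,-7,0,0,0],[-1,0,0,-8,0,0,0],[-1,0,0,-8,0,0,0],[-1,0,0,-8,0,0,0]]' 60
python3 -c "
from h import *
god([71,0,49.6+2]); print('F deck',Rd.T@manip.get_state()['wrist_force'], manip.get_state()['ft_torque'])"
```

```text
t: 20.85
tool_pos: [0.6366, 0.0403, 0.1463]
eef_rot: [-1.033, -0.002, -1.536]
wrist_force: [2.8, 2.3, 14.6]
gripper_width: 0.0214
t 20.85 pos [0.6366 0.0403 0.1463] F [ 2.8  2.3 14.6] w 0.0214 q [-0.06  0.48  1.97  0.31  0.16  1.19]
shift [-0.8  2.8 -3.8] turn [-0.84  0.11  0.05]
F deck [ 9.82265523  2.24534806 11.23633655] [ 0.44272845 -1.67472838  0.28012051]
```

```bash
python3 -m creep '[[-1,0,0,-0.5,0,0,0],[-1,0,0,-1,0,0,0],[-1,0,0,-1.5,0,0,0],[-1,0,0,-2,0,0,0],[-1,0,0,-2.5,0,0,0],[-1,0,0,-3,0,0,0],[-1,0,0,-3,0,0,0],[-1,0,0,-3,0,0,0]]' 60
python3 -c "
from h import *
god([71,0,49.6+2]); print('F deck',Rd.T@manip.get_state()['wrist_force'], manip.get_state()['ft_torque'])"
```

```text
t: 21.52
tool_pos: [0.6342, 0.0402, 0.1449]
eef_rot: [-1.032, -0.002, -1.536]
wrist_force: [3.7, 3.1, 14.8]
gripper_width: 0.0213
t 21.52 pos [0.6342 0.0402 0.1449] F [ 3.7  3.1 14.8] w 0.0213 q [-0.06  0.48  1.98  0.32  0.15  1.17]
shift [-0.8  2.8 -1. ] turn [-0.86  0.11  0.05]
F deck [10.68540341  2.9583446  10.95647582] [ 0.57041392 -1.82603057  0.27142937]
```

```bash
python3 -m creep '[[-1,0,0,-0.5,0,0,0],[-1,0,0,-1,0,0,0],[-1,0,0,-1.5,0,0,0],[-1,0,0,-2,0,0,0],[-1,0,0,-2.5,0,0,0],[-1,0,0,-3,0,0,0],[-1,0,0,-3,0,0,0],[-1,0,0,-3,0,0,0]]' 60
python3 -c "
from h import *
god([71,0,49.6+2]); print('F deck',Rd.T@manip.get_state()['wrist_force'], manip.get_state()['ft_torque'])"
```

```text
t: 22.18
tool_pos: [0.6317, 0.0401, 0.1435]
eef_rot: [-1.032, -0.002, -1.536]
wrist_force: [3.9, 3.6, 15.8]
gripper_width: 0.0212
t 22.18 pos [0.6317 0.0401 0.1435] F [ 3.9  3.6 15.8] w 0.0212 q [-0.06  0.48  1.99  0.34  0.14  1.15]
shift [-0.8  2.9  1.8] turn [-0.88  0.12  0.06]
F deck [11.39162369  3.45194821 11.69098557] [ 0.60280804 -1.90869173  0.2758775 ]
```

```bash
python3 -m creep '[[-1,0,0,-0.5,0,0,0],[-1,0,0,-1,0,0,0],[-1,0,0,-1.5,0,0,0],[-1,0,0,-2,0,0,0],[-1,0,0,-2,0,0,0],[-1,0,0,-2,0,0,0],[-1,0,0,-2,0,0,0],[-1,0,0,-2,0,0,0]]' 60
python3 - <<'E'
from h import *
god([71,0,49.6+2]); s=manip.get_state(); print('F deck',Rd.T@s['wrist_force'], s['ft_torque'])
snap('top','t9.png');g=snap('wrist','w10.png').max(2)
pr=lambda p:proj('wrist',D+Rd@np.array(p)/1e3,s).round(1)
print(pr([117,0,30]),pr([59,0,30]),pr([88,0,30]))
print([int(x) for x in g[130:240:2,312:322].mean(1)])
E
```

```text
t: 22.85
tool_pos: [0.6303, 0.0401, 0.1427]
eef_rot: [-1.031, -0.002, -1.536]
wrist_force: [4.2, 4.4, 16.2]
gripper_width: 0.0215
t 22.85 pos [0.6303 0.0401 0.1427] F [ 4.2  4.4 16.2] w 0.0215 q [-0.06  0.48  1.99  0.35  0.14  1.14]
shift [-0.8  3.   3.4] turn [-0.92  0.12  0.07]
F deck [11.84078253  4.25598347 11.8539447 ] [ 0.73757551 -2.06819956  0.40386791]
[317.7 158.3] [317.4 248.4] [317.5 204.9]
[207, 207, 199, 175, 172, 172, 172, 172, 175, 173, 175, 173, 171, 173, 157, 83, 25, 21, 20, 23, 22, 22, 22, 23, 26, 26, 29, 28, 25, 22, 19, 23, 30, 32, 33, 35, 34, 33, 34, 32, 34, 61, 137, 172, 174, 172, 156, 79, 23, 24, 22, 24, 24, 23, 24]
```

Run:
```python
from h import *
s=manip.get_state(); g=cv2.imread('pics/w10.png').max(2)
def dk(u,v,z):
    o,d=ray('wrist',u,v,s); n=Rd[:,2]; X=o+d*((D+Rd@[0,0,z]-o)@n)/(d@n); return (Rd.T@(X-D)*1e3).round(1)
print('slot end',dk(317,160,.030),'collar edge rows')
for v in (211,212,213): print(dk(317,v,.036),dk(317,v,.030))
print('jaw lines', [ (v,dk(317,v,.023)[0],dk(317,v,.0)[0]) for v in (177,190,193)])
T=T_tool(s); print('tool axis at z=33', [ (Rd.T@((T@[0,y,0,1])[:3]-D)*1e3).round(1) for y in (0,.0166,.0496)])
t=cv2.imread('pics/t9.png').max(2); print(t[150:206:2,303:325:2].tolist())
```

```text
slot end [115.9   0.4  30. ] collar edge rows
[85.6  0.4 36. ] [84.   0.3 30. ]
[85.   0.4 36. ] [83.4  0.3 30. ]
[84.4  0.4 36. ] [82.7  0.3 30. ]
jaw lines [(177, np.float64(104.5), np.float64(101.1)), (190, np.float64(96.1), np.float64(91.6)), (193, np.float64(94.1), np.float64(89.4))]
tool axis at z=33 [array([67.5, -0.8, 54.5]), array([67.7, -0.8, 37.9]), array([68.3, -0.8,  4.9])]
[[123, 127, 127, 127, 139, 142, 154, 156, 156, 157, 138], [155, 157, 155, 156, 155, 154, 153, 157, 72, 114, 145], [154, 155, 154, 71, 66, 158, 157, 158, 163, 160, 146], [154, 135, 44, 10, 13, 158, 156, 155, 157, 158, 146], [150, 131, 70, 6, 9, 160, 153, 156, 158, 158, 152], [153, 155, 78, 16, 17, 163, 156, 158, 157, 157, 153], [151, 153, 116, 17, 17, 157, 160, 160, 160, 162, 164], [153, 154, 125, 97, 124, 154, 155, 155, 157, 159, 161], [156, 159, 168, 14, 2, 150, 79, 164, 166, 165, 164], [16, 21, 28, 11, 14, 25, 26, 25, 27, 162, 160], [42, 39, 87, 117, 84, 119, 37, 39, 38, 102, 94], [39, 36, 44, 11, 42, 13, 38, 38, 35, 67, 67], [29, 22, 18, 18, 21, 16, 28, 48, 47, 39, 40], [16, 9, 13, 5, 11, 13, 15, 39, 17, 37, 145], [16, 13, 19, 20, 21, 15, 9, 25, 25, 52, 137], [26, 67, 161, 182, 180, 178, 103, 33, 20, 15, 138], [68, 56, 97, 101, 98, 91, 78, 122, 69, 15, 147], [67, 61, 56, 45, 84, 84, 85, 90, 81, 53, 99], [77, 72, 69, 66, 61, 52, 43, 85, 85, 67, 19], [82, 79, 77, 75, 72, 69, 65, 58, 53, 59, 60], [86, 84, 81, 81, 78, 77, 75, 70, 66, 65, 57], [90, 88, 88, 84, 84, 82, 80, 77, 76, 73, 70], [94, 90, 88, 88, 87, 86, 84, 83, 82, 81, 79], [64, 95, 93, 92, 91, 89, 89, 87, 85, 84, 83], [67, 98, 97, 96, 94, 93, 92, 90, 89, 89, 88], [64, 95, 98, 98, 97, 96, 96, 95, 92, 91, 90], [75, 68, 49, 61, 97, 96, 97, 97, 96, 96, 95], [77, 61, 58, 55, 47, 48, 63, 64, 96, 98, 96]]
```

The picture puts the collar's edge at deck x about 85, so the pin is at about 70–71 while the TCP is at 67.6. That suggests the pin leans a little in the grip and the jaw may be holding. Test: push slightly more and see whether the collar still moves.

```bash
python3 -m creep '[[-1,0,0,-0.5,0,0,0],[-1,0,0,-1,0,0,0],[-1,0,0,-1.5,0,0,0],[-1,0,0,-2,0,0,0],[-1,0,0,-2,0,0,0],[-1,0,0,-2,0,0,0],[-1,0,0,-2,0,0,0],[-1,0,0,-2,0,0,0]]' 60
cat > ck.py <<'E'
from h import *
god([71,0,49.6+2]); s=manip.get_state(); print('F deck',Rd.T@s['wrist_force'], s['ft_torque'])
g=manip.read_camera('wrist').max(2)
def dk(v,z,u=317):
    o,d=ray('wrist',u,v,s); n=Rd[:,2]; X=o+d*((D+Rd@[0,0,z]-o)@n)/(d@n); return (Rd.T@(X-D)*1e3).round(1)[0]
p=g[:,312:322].mean(1)
rows=[v+ (p[v]-100)/(p[v]-p[v+1]) for v in range(140,235) if (p[v]-100)*(p[v+1]-100)<=0 and p[v]!=p[v+1]]
print('crossings',[(round(v,1),dk(v,.030),dk(v,.036)) for v in rows]); print([int(x) for x in p[160:216:2]])
E
python3 ck.py
```

```text
t: 23.62
tool_pos: [0.6297, 0.04, 0.1424]
eef_rot: [-1.029, -0.003, -1.537]
wrist_force: [9.0, 5.5, 16.0]
gripper_width: 0.0213
t 23.62 pos [0.6297 0.04   0.1424] F [ 9.   5.5 16. ] w 0.0213 q [-0.06  0.48  1.99  0.36  0.13  1.13]
shift [-0.8  3.   4.2] turn [-1.07  0.13  0.09]
F deck [15.93182273  5.17911039  9.25827948] [ 1.09962126 -3.00034927  0.57859441]
crossings [(np.float64(158.6), np.float64(116.1), np.float64(116.6)), (np.float64(212.9), np.float64(82.1), np.float64(83.8)), (np.float64(223.5), np.float64(75.2), np.float64(77.1))]
[40, 22, 24, 22, 24, 22, 21, 22, 25, 27, 29, 26, 26, 26, 21, 21, 25, 34, 33, 34, 34, 32, 31, 31, 32, 33, 64, 140]
```

The force now rises steeply (15.9 N, only 0.8 mm of 2 mm moved), and pin x is about 69.5, where a clamped jaw should put it. One firmer push.

```bash
python3 -m creep '[[-1,0,0,-0.5,0,0,0],[-1,0,0,-1,0,0,0],[-1,0,0,-1.5,0,0,0],[-1,0,0,-2,0,0,0],[-1,0,0,-2.5,0,0,0],[-1,0,0,-2.5,0,0,0],[-1,0,0,-2.5,0,0,0],[-1,0,0,-2.5,0,0,0]]' 60
python3 ck.py
```

```text
t: 24.33
tool_pos: [0.629, 0.0399, 0.1422]
eef_rot: [-1.025, -0.003, -1.537]
wrist_force: [16.9, 8.7, 16.0]
gripper_width: 0.0211
t 24.33 pos [0.629  0.0399 0.1422] F [16.9  8.7 16. ] w 0.0211 q [-0.06  0.48  2.    0.38  0.12  1.11]
shift [-0.9  3.2  4.8] turn [-1.27  0.14  0.14]
F deck [22.89780634  8.16444245  5.28734968] [ 1.67163729 -4.32960879  0.92203464]
crossings [(np.float64(157.6), np.float64(116.1), np.float64(116.6)), (np.float64(212.7), np.float64(81.6), np.float64(83.2)), (np.float64(223.3), np.float64(74.7), np.float64(76.5))]
[24, 24, 22, 22, 23, 24, 22, 26, 25, 26, 29, 28, 27, 24, 22, 23, 23, 33, 33, 34, 35, 34, 36, 33, 32, 35, 73, 146]
```

```bash
python3 -m creep '[[-1,-0.3,0,1,0,0,0],[-1,-0.6,0,2,0,0,0],[-1,-1,0,3,0,0,0],[-1,-1,0,4,0,0,0],[-1,-1,0,4.5,0,0,0],[-1,-1,0,4.5,0,0,0],[-1,-1,0,4.5,0,0,0],[-1,-1,0,4.5,0,0,0]]' 60
python3 ck.py
```

```text
t: 25.05
tool_pos: [0.6296, 0.0403, 0.1423]
eef_rot: [-1.032, -0.002, -1.537]
wrist_force: [0.5, -3.6, 17.1]
gripper_width: 0.0214
t 25.05 pos [0.6296 0.0403 0.1423] F [ 0.5 -3.6 17.1] w 0.0214 q [-0.06  0.48  1.99  0.34  0.14  1.15]
shift [-0.5  2.9  4.2] turn [-0.85  0.08  0.1 ]
F deck [ 8.89491583 -3.65106534 14.65010098] [-0.65147147 -1.45724583 -0.3936273 ]
crossings [(np.float64(158.5), np.float64(116.0), np.float64(116.6)), (np.float64(213.1), np.float64(81.9), np.float64(83.6)), (np.float64(223.6), np.float64(75.0), np.float64(76.8))]
[35, 27, 23, 22, 22, 25, 24, 22, 26, 27, 27, 28, 26, 24, 21, 21, 23, 31, 33, 32, 33, 34, 31, 33, 33, 33, 59, 135]
```

```bash
python3 -m creep '[[-1,0.4,-0.3,1,0,0,0],[-1,0.4,-0.4,1.5,0,0,0],[-1,0.4,-0.4,1.5,0,0,0],[-0.3,0.4,-0.4,1.5,0,0,0],[0.2,0.4,-0.4,1.5,0,0,0],[0.2,0.4,-0.4,1.5,0,0,0],[0.2,0.4,-0.4,1.5,0,0,0],[0.2,0.4,-0.4,1.5,0,0,0]]'
python3 ck.py
```

```text
t: 25.77
tool_pos: [0.6273, 0.041, 0.1395]
eef_rot: [-1.043, 0.0, -1.536]
wrist_force: [0.2, 0.3, -0.4]
gripper_width: 0.0493
t 25.77 pos [0.6273 0.041  0.1395] F [ 0.2  0.3 -0.4] w 0.0493 q [-0.06  0.49  1.99  0.34  0.15  1.16]
shift [0.3 1.6 7.7] turn [-0.21  0.1  -0.06]
F deck [ 0.04780628  0.30527349 -0.43642618] [ 0.01043747  0.28972931 -0.0297564 ]
crossings [(np.float64(152.6), np.float64(116.1), np.float64(116.6)), (np.float64(207.6), np.float64(82.2), np.float64(83.8)), (np.float64(218.5), np.float64(75.1), np.float64(77.0))]
[24, 24, 24, 22, 21, 22, 25, 27, 27, 26, 26, 22, 20, 24, 31, 35, 36, 34, 32, 35, 34, 33, 33, 46, 114, 170, 179, 177]
```

Released; the collar stayed put (82.2). Retreating along the tool axis.

```bash
python3 -m creep '[[0.3,0,-15,3,0,0,0],[0.3,0,-40,5,0,0,0],[0.3,0,-70,5,0,0,0],[0.3,0,-100,5,0,0,0],[0.3,0,-120,5,0,0,0],[0.3,0,-120,5,0,0,0],[0.3,0,-120,5,0,0,0],[0.3,0,-120,5,0,0,0]]'
python3 - <<'E'
from h import *
s=manip.get_state(); w=snap('wrist','w11.png'); print(s['tool_pos'],s['wrist_force'])
pr=lambda *p:proj('wrist',D+Rd@np.array(p)/1e3,s).round(1)
print('slot ends',pr(117,0,30),pr(59,0,30),'pin 70: handle top',pr(70,0,98),'collar',pr(85,0,36),pr(70,0,36),'blank',pr(0,0,10),pr(-29,0,10),pr(29,0,10),'jaw front',pr(29,0,20))
g=w.max(2)
p=g[:,312:322].mean(1); print([(v,int(p[v])) for v in range(90,240,2)])
for x in (60,): pass
m=(g[60:232,240:400]<60).astype(np.uint8); n,l,st,c=cv2.connectedComponentsWithStats(m)
print([(st[i].tolist(),c[i].round(1).tolist()) for i in range(1,n) if st[i,4]>60])
E
```

```text
t: 26.48
tool_pos: [0.5714, 0.039, 0.2452]
eef_rot: [-1.044, 0.0, -1.536]
wrist_force: [0.4, 0.6, -0.2]
gripper_width: 0.062
[0.57139102 0.03898149 0.24524988] [ 0.39416805  0.59860925 -0.1521349 ]
slot ends [318.2 146.1] [318.  203.4] pin 70: handle top [318.4 211. ] collar [318.1 179.3] [318.1 194.2] blank [317.8 249.5] [317.7 272.7] [317.9 225.2] jaw front [317.9 228.1]
[(90, 196), (92, 196), (94, 196), (96, 195), (98, 188), (100, 181), (102, 181), (104, 186), (106, 195), (108, 201), (110, 214), (112, 216), (114, 217), (116, 216), (118, 208), (120, 212), (122, 212), (124, 212), (126, 212), (128, 212), (130, 210), (132, 189), (134, 177), (136, 177), (138, 179), (140, 179), (142, 179), (144, 176), (146, 156), (148, 72), (150, 24), (152, 23), (154, 23), (156, 24), (158, 26), (160, 25), (162, 28), (164, 29), (166, 24), (168, 23), (170, 34), (172, 37), (174, 37), (176, 36), (178, 37), (180, 75), (182, 157), (184, 177), (186, 153), (188, 68), (190, 28), (192, 24), (194, 23), (196, 23), (198, 23), (200, 23), (202, 25), (204, 39), (206, 39), (208, 85), (210, 160), (212, 180), (214, 182), (216, 180), (218, 179), (220, 175), (222, 151), (224, 71), (226, 32), (228, 31), (230, 79), (232, 173), (234, 209), (236, 212), (238, 212)]
[([0, 0, 73, 67, 3074], [38.5, 36.1]), ([70, 89, 15, 32, 456], [76.9, 104.2]), ([58, 128, 38, 42, 807], [77.0, 150.8])]
```

```bash
python3 -m creep '[[0.3,0,-10,-20,0,0,0],[0.3,0,-10,-40,0,0,0],[0.3,0,-10,-60,-5,0,0],[0.3,0,-10,-80,-10,0,0],[0.3,0,-10,-80,-10,0,0],[0.3,0,-10,-80,-10,0,0],[0.3,0,-10,-80,-10,0,0],[0.3,0,-10,-80,-10,0,0]]'
python3 - <<'E'
from h import *
s=manip.get_state(); w=snap('wrist','w12.png'); g=w.max(2); pickle.dump(s,open('s12.pkl','wb'))
pr=lambda *p:proj('wrist',D+Rd@np.array(p)/1e3,s).round(1)
print('slot',pr(117,0,30),'handle top',pr(70,0,98),'bl',pr(0,0,10),pr(-29,0,10),pr(29,0,10),'dow',pr(-24.7,24.7,14),pr(-24.7,-24.7,14))
b=pr(0,0,10).astype(int); 
c=g[b[1]-14:b[1]+15,b[0]-14:b[0]+15]; v,u=np.unravel_index(c.argmin(),c.shape); print('hole px',u+b[0]-14,v+b[1]-14,c.min(),np.median(c))
p=g[:,312:322].mean(1); print([(v,int(p[v])) for v in range(60,232,3)])
m=(g[40:230,270:365]<60).astype(np.uint8); n,l,st,cc=cv2.connectedComponentsWithStats(m)
print([(st[i].tolist(),cc[i].round(1).tolist()) for i in range(1,n) if st[i,4]>20])
def dk(u,v,z):
    o,d=ray('wrist',u,v,s); n=Rd[:,2]; X=o+d*((D+Rd@[0,0,z]-o)@n)/(d@n); return (Rd.T@(X-D)*1e3).round(1)
print('blank',dk(u+b[0]-14,v+b[1]-14,.010))
E
```

```text
t: 27.2
tool_pos: [0.4978, 0.0364, 0.2142]
eef_rot: [-1.216, 0.0, -1.536]
wrist_force: [-0.0, 1.0, -0.6]
gripper_width: 0.0618
slot [318.5  26.4] handle top [318.7  87.7] bl [317.9 152.3] [317.8 178. ] [318.  124.8] dow [295.1 175.4] [340.6 175.5]
hole px 316 152 124 188.0
[(60, 30), (63, 31), (66, 34), (69, 140), (72, 139), (75, 37), (78, 34), (81, 33), (84, 113), (87, 155), (90, 156), (93, 155), (96, 154), (99, 145), (102, 56), (105, 31), (108, 108), (111, 122), (114, 31), (117, 24), (120, 28), (123, 27), (126, 27), (129, 99), (132, 148), (135, 188), (138, 188), (141, 188), (144, 186), (147, 185), (150, 176), (153, 148), (156, 160), (159, 186), (162, 187), (165, 188), (168, 188), (171, 188), (174, 187), (177, 187), (180, 152), (183, 181), (186, 186), (189, 187), (192, 187), (195, 186), (198, 186), (201, 186), (204, 186), (207, 148), (210, 143), (213, 150), (216, 141), (219, 120), (222, 111), (225, 117), (228, 149), (231, 154)]
[([39, 0, 17, 29, 474], [47.0, 13.4]), ([33, 34, 29, 33, 431], [47.2, 49.4]), ([26, 73, 42, 16, 589], [47.0, 80.5])]
blank [ 0.3  2.1 10. ]
```

Run:
```python
from h import *
g=cv2.imread('pics/w12.png').max(2)
print('cols 281..353 step2')
for v in range(148,196,2): print(v,g[v,281:355:2].tolist())
```

```text
cols 281..353 step2
148 [184, 185, 186, 187, 182, 184, 187, 188, 187, 189, 188, 188, 187, 188, 191, 189, 186, 187, 185, 186, 188, 187, 187, 189, 188, 188, 189, 188, 188, 190, 187, 181, 184, 189, 189, 189, 191]
150 [189, 192, 193, 192, 185, 185, 188, 187, 187, 188, 188, 187, 187, 189, 187, 187, 184, 171, 164, 173, 186, 188, 187, 187, 189, 189, 189, 189, 189, 188, 187, 185, 186, 189, 189, 191, 189]
152 [193, 191, 192, 189, 185, 188, 188, 189, 187, 187, 186, 188, 187, 188, 188, 187, 173, 131, 126, 141, 175, 187, 187, 188, 188, 189, 189, 189, 189, 188, 187, 185, 170, 186, 188, 189, 190]
154 [191, 193, 193, 189, 183, 188, 189, 188, 189, 189, 189, 187, 188, 188, 187, 187, 169, 129, 140, 154, 171, 186, 188, 188, 188, 187, 188, 188, 188, 188, 189, 184, 163, 182, 188, 191, 189]
156 [193, 190, 192, 188, 183, 185, 188, 187, 187, 187, 189, 189, 188, 189, 189, 189, 179, 147, 144, 155, 177, 188, 187, 188, 188, 188, 187, 190, 188, 187, 187, 180, 169, 188, 188, 188, 190]
158 [191, 191, 192, 186, 179, 183, 188, 187, 188, 187, 188, 189, 188, 188, 188, 190, 186, 180, 176, 180, 185, 186, 187, 190, 188, 
[... 2768 characters left out ...]
 185, 184, 186, 187, 186, 190, 187, 188, 188, 186, 187, 185, 190, 184, 188, 189, 183, 184, 185, 183, 185, 188, 187, 186, 186, 185]
190 [189, 190, 189, 190, 189, 189, 186, 189, 187, 189, 189, 186, 186, 187, 186, 186, 189, 185, 186, 187, 186, 185, 185, 188, 185, 187, 188, 186, 187, 188, 187, 186, 188, 186, 188, 186, 184]
192 [187, 187, 187, 190, 188, 188, 189, 188, 187, 188, 188, 185, 187, 187, 187, 186, 188, 187, 189, 187, 187, 183, 187, 187, 187, 189, 187, 186, 186, 187, 187, 189, 186, 187, 187, 186, 184]
194 [187, 187, 189, 188, 189, 189, 188, 186, 188, 188, 187, 185, 187, 189, 186, 187, 189, 187, 186, 187, 187, 186, 186, 185, 184, 186, 188, 185, 186, 188, 187, 188, 187, 185, 187, 185, 184]
```

Blank hole (316.7,153.7) sits midway between dowels (293.5,176.5) and (340,176.5), and both touch. Last check before handing in: handle-top height by triangulation.

Run:
```python
from h import *
s12=pickle.load(open('s12.pkl','rb')); s11=dict(s12); s11['tool_pos']=np.array([.57139102,.03898149,.24524988]); s11['eef_rot']=np.array([-1.044,0,-1.536])
x,e=tri([ray('wrist',317,211.5,s11),ray('wrist',316.5,86.5,s12)]); print('handle top deck mm',Rd.T@(x-D)*1e3,e)
x,e=tri([ray('wrist',317,216,s11),ray('wrist',316.5,92,s12)]); print('facet deck mm',Rd.T@(x-D)*1e3,e)
print(manip.get_state()['wrist_force'],manip.get_state()['t'])
```

```text
handle top deck mm [ 71.1440345    1.37530325 104.00523206] [np.float64(0.00021996971923133221), np.float64(0.00021996971923133124)]
facet deck mm [ 67.49863544   1.36907387 104.03274149] [np.float64(0.00022009808164741583), np.float64(0.00022009808164741315)]
[-0.19433343  0.28202596  0.0568747 ] 27.25
```

The handle top triangulates 3–6 mm high, so I check the same two views against the plate (slot end) and the collar.

Run:
```python
from h import *
s12=pickle.load(open('s12.pkl','rb')); s11=dict(s12); s11['tool_pos']=np.array([.57139102,.03898149,.24524988]); s11['eef_rot']=np.array([-1.044,0,-1.536])
def cr(f,a,b,c0=312,c1=322,th=100):
    p=cv2.imread('pics/'+f).max(2)[:,c0:c1].mean(1)
    return [round(float(v+(p[v]-th)/(p[v]-p[v+1])),1) for v in range(a,b) if (p[v]-th)*(p[v+1]-th)<=0 and p[v]!=p[v+1]]
A=cr('w11.png',120,235);B=cr('w12.png',5,140);print(A,B)
def t(a,b): x,e=tri([ray('wrist',317,a,s11),ray('wrist',317,b,s12)]); return (Rd.T@(x-D)*1e3).round(1),np.round(e,4)
import itertools
for a in A:
    for b in B:
        x,e=t(a,b)
        if 15<x[2]<115 and 40<x[0]<125: print(a,b,x)
# handle outline: dark width columns
for f,lo,hi in (('w11.png',180,235),('w12.png',60,115)):
    g=cv2.imread('pics/'+f).max(2)
    print(f,[(v,''.join('#' if x<60 else ('+' if x<120 else '.') for x in g[v,286:348])) for v in range(lo,hi,3)])
```

```text
[147.4, 180.5, 187.4, 208.3, 223.4, 230.4] [27.1, 67.9, 73.3, 83.6, 100.8, 107.7, 112.3, 129.0]
147.4 27.1 [115.9   1.2  34.9]
180.5 67.9 [83.4  1.1 34. ]
187.4 67.9 [83.3  1.2 68.7]
187.4 73.3 [79.   1.2 47.2]
208.3 83.6 [ 72.9   1.2 101. ]
208.3 100.8 [55.2  1.1 35.3]
223.4 100.8 [ 61.6   1.2 104.6]
223.4 107.7 [54.3  1.1 82.2]
223.4 112.3 [48.5  1.1 64.2]
230.4 107.7 [ 57.4   1.2 109.2]
230.4 112.3 [52.5  1.2 95.1]
w11.png [(180, '.......................+###+++++++++##++......................'), (183, '..............................................................'), (186, '..............................................................'), (189, '.........................++#########++........................'), (192, '......................+#################+.....................'), (195, '.....................+###################++...................'), (198, '...................++######################++.................'), (201, '...................+#######################++.................'), (204, '..................++#######################++.................'), (207, '.....
[... 1399 characters left out ...]
#####++.............+#######++..............'), (90, '...............++#####+................++#####++..............'), (93, '................+#####+.................+#####++..............'), (96, '.................+#####+...............+#####++++.............'), (99, '.................++#####++..........++######+++++++...........'), (102, '....................++#######+++++########++++++++++++........'), (105, '......................++++#############++++++++++++.+++.......'), (108, '............................+++++++++++++++++++++++++++++.....'), (111, '...............................+++++++++++++++++++++++++++....'), (114, '....+.+.++##########################################+++.+.....')]
```

The plate itself reads about 4.9 mm high in this pair. Relative to it, the collar sits on the plate (-0.9 mm), the handle top is 64–69 mm above the plate top (68 nominal), the lean is about 1° and pin x about 69.5–70. Handing in.

```bash
python3 -c "
from h import *
print(manip.sign_off())"
```

```text
the job is handed in; nothing more can be done
None
```

I laid the larger blank on the deck, seated the handle pin in the hidden jaw and pushed the jaw down the slope until it clamped the blank. I released everything and handed the job in at about 27 s; the hand-in reports no verdict.

**What I did:** A full 30° tool tilt at the placing spot would have taken joint 5 past its limit. I set the blank down at 23° instead and let it fall flat against the dowels. The pin entered the hole at deck x of about 88–89 mm, with small side-force corrections, and the collar landed at 44 N. I then pushed until the force rose steeply to about 23 N.

**Last checks:**
- **Blank:** its centre hole sits midway between the two dowels, touching both, about 0.3 mm from its place.
- **Pin:** it stands at deck x of about 69.5–70 mm, leaning about 1°, with its collar on the plate. The collar did not move when I let go.
- **Robot:** it was clear of everything, with no force on the wrist.

**What disagreed or went unchecked:**
- **Height of the deck:** the arm's readings put the pin tip 2.6 mm high at collar contact. The final two-view heights read about 5 mm high for the plate itself. The pin is only judged seated relative to the plate, to within about 2 mm.
- **Clamping force:** after release I could not measure the force on the blank directly.
- **Other objects:** I did not re-measure the small blank, dish or marker at the end, but felt no contact near them.

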